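Pack the stamp blocks into their tray

ROBOT

A 7-joint arm with a two-finger parallel gripper is mounted at the origin on a cart in front of the work surface, level with it; the furniture and walls round the work are solid. World frame = base frame: x ahead of the robot, y to its left, z up, the work surface at z = 0. Lengths are in mm, angles in degrees, forces in N, time in s.
With the tool pointing down it reaches from about 425 to 875 mm from the base axis. Payload 8.4 kg.
Tool frame: the origin (TCP) lies midway between the tips of the shut fingers; the grasp point (between the pads) lies robot.tcp_to_grasp behind it (robot.tcp_to_grasp is the distance from the TCP to the grasp point, in mm); z points along the fingers, y is the line along which they close (so a half turn about z gives the same grasp; the last joint's range is limited). The gripper opens to 85 mm and grips with 20 to 120 N. Pads are 22 mm wide; open, the fingers measure 114 mm over their backs; the gripper's body (76 mm by 85 mm) begins 54 mm behind the grasp point. The pads swing forward as they close: fully open they stand 13 mm farther back than shut.
Start: joints at [64.905, 19.091, 2.286, 83.961, -0.768, 76.965, -3.352], TCP at [216.008, -613.029, 231.308] pointing down, gripper open.
Joint ranges: [-147.57, 147.57], [-21.85, 119.76], [-74.77, 79.35], [14.55, 137.4], [-85.83, 265.84], [4.83, 119.75], [-152.11, 152.11]. Speed limits (degrees/s): [127.2, 127.2, 159.86, 159.86, 180, 180, 180].

INTERFACE

Orientations are given as a 3x3 rotation matrix whose columns are the frame's x, y, z axes.
In Python, from rig import robot gives the robot as it stands.
- The arm moves only by the tool step_arm, never from a script. Its argument "targets" is text: rows parted by semicolons, each of 7 numbers parted by spaces: the shift along the tool's x, y, z in a scale on which 1.0 is 800 mm, then the turn, a rotation vector about the tool's x, y, z in a scale on which 1.0 is pi/2 rad, then the opening, from 0 (shut) to 1 (fully open). In form: x y z wx wy wz claw; .... A call has 1 to 12 rows; each row is the pose to reach, as a shift and turn from the pose commanded when the call began, along the tool's axes at that moment; what a row does not reach only later rows make up. A row lasts 1/10 s, in which the tool goes at most 50 mm and 8.59 degrees, less where a joint would pass 70% of its speed; a pose out of reach is approached as far as the arm can. A call with a gripper value outside its range is refused whole. The fingers move at their own pace and stop on an object; "newtons" is the grip in N (left out, the last holds). Time passes only in rows, so rows that repeat a pose let the fingers close. It gives the time, the measured TCP pose, the force, the opening and the grip force at its end, in the units of the state.
- robot.state(): the state, without advancing time (a new reading comes with each control period).
- robot.get_image(name): name is "scene" or "side" or "wrist"; returns a dict with "frame" (420x560x3 uint8, blue, green, red), "fx", "fy", "cx", "cy" (pixels), "pose" (4x4, takes a point from camera to world coordinates). Camera axes: x right, y up, looking along -z (the intrinsics and any distortion apply to the point x, -y, -z); pixel columns grow to the right and rows downward; lengths in mm; the calibration is good to about 2 mm. A picture is of the moment at which its call begins. There is no depth.
- robot.hand_in(): hands the job in; it is judged then, once.
The state is a dict: "time": time; "q": joint angles; "qd": joint speeds; "tau": joint torques, N m; "ee_pos": TCP position; "tcp_rot": TCP orientation; "force": force on the tool from outside, world axes, zero at the start; "wrist_torque": the same for the moment, N m; "grip_width": opening from 0.0 (shut) to 1.0 (fully open); "gripper_force": force on a finger pad.
Only numpy, scipy, OpenCV 4.12 (cv2) and the standard library are available. Lean on these libraries where they do the work, as an engineer would, in place of code of your own. Each camera call takes 0.05 s, during which the arm holds its last target. There are 200 camera calls.

TASK

Put the pottery stamps away: fit all four wooden stamp blocks - the big L, the small L, the long bar and the short bar - side by side into the wooden tray, pulls upward, so that every one lies flat on the tray's floor. They only just fill the tray, so work out which way round each goes; the short bar was left askew in the middle of the tray and must be shifted out of the way. Leave the mug and the two loose squeeze bottles where they stand.

Things in the scene. Friction and masses are not known exactly. Their poses are not given: they have to be found in the camera images.
- tray: low open rectangular tray of dark wood that stays put; outside 140 mm (its x) by 180 mm (y), inside 124 mm (x) by 164 mm (y), walls 8 mm thick and 19 mm high, floor 5 mm thick. Origin: centre of its underside, z up
- tray_in (a point): centre of the tray's inner floor, 5 mm above its underside; axes as the tray's. A grid of 40 mm cells, 3 (x) by 4 (y), is centred in it; big L covers 4 cells, small L 3, long bar 3, short bar 2, and each stamp is 6 mm smaller than its cells: 6 mm play between neighbours, 5 mm to the walls
- big_L: L-shaped stamp of pale wood with rubber face below, 0.13 kg, 114 (x) x 74 mm (y). 16 mm thick; square pull, 22 x 22 mm with sides along x and y, rising to 46 mm. Origin: underside, centre of the outline rectangle; z up. Long limb: all 114 mm of x, y from +3 to +37 mm; foot: at its -x end, x from -57 to -23, reaching to y = -37 mm. Pull centred at x -10, y +14 mm
- small_L: equal-limbed L stamp of pale wood with rubber face below, 0.1 kg, 74 x 74 mm, limbs 34 mm wide. 16 mm thick; square pull, 22 x 22 mm with sides along x and y, rising to 46 mm. Origin: underside, centre of the outline rectangle; z up. One limb along x at y -37 to -3 mm, one along y at x -37 to -3 mm (the +x, +y quarter is open). Pull centred at x -14, y -14 mm
- long_bar: straight stamp of pale wood with rubber face below, 0.1 kg, 114 (x) x 34 mm (y). 16 mm thick; square pull, 22 x 22 mm with sides along x and y, rising to 46 mm. Origin: underside, centre of the outline rectangle; z up. Pull at the centre
- short_bar: straight stamp of pale wood with rubber face below, 0.07 kg, 74 (x) x 34 mm (y). 16 mm thick; square pull, 22 x 22 mm with sides along x and y, rising to 46 mm. Origin: underside, centre of the outline rectangle; z up. Pull at the centre. Starts askew on the tray's floor near its middle
- mug: bystander: big pale glazed mug with a thick curved handle, about 130 x 189 x 128 mm, loose, on the right; origin at the centre of its underside
- wide_bottle: bystander: squat slate-blue squeeze bottle, 49 mm across, 96 mm high, loose, far left; origin at the centre of its underside
- mid_bottle: bystander: grey-blue squeeze bottle, 43 mm across, 109 mm high, loose, near left; origin at the centre of its underside

How it is judged (in metres and radians):
At the end, for the whole second after the job is handed in: all four stamps lie inside the tray's walls, flat (tilt under 0.05 rad) with their undersides within 4 mm of the tray's floor, pulls up, released and at rest; any arrangement that fits counts (x of big_L in the frame of tray_in between -0.062 and 0.062 m and y of big_L in the frame of tray_in between -0.082 and 0.082 m and z of big_L in the frame of tray_in between -0.004 and 0.004 m and angle between each of big_L, small_L, long_bar, short_bar's own z axis and vertical below 0.05 rad and linear speed of each of big_L, small_L, long_bar, short_bar below 0.02 m/s and x of small_L in the frame of tray_in between -0.062 and 0.062 m and y of small_L in the frame of tray_in between -0.082 and 0.082 m and z of small_L in the frame of tray_in between -0.004 and 0.004 m and x of long_bar in the frame of tray_in between -0.062 and 0.062 m and y of long_bar in the frame of tray_in between -0.082 and 0.082 m and z of long_bar in the frame of tray_in between -0.004 and 0.004 m and x of short_bar in the frame of tray_in between -0.062 and 0.062 m and y of short_bar in the frame of tray_in between -0.082 and 0.082 m and z of short_bar in the frame of tray_in between -0.004 and 0.004 m); the robot touches nothing.
It fails at once if the mug or a loose bottle is pushed more than 3 cm or tipped over (distance of any of mug, wide_bottle, mid_bottle from where it was at the start of the episode above 0.03 m or angle between any of mug, wide_bottle, mid_bottle's own z axis and vertical above 0.4 rad).
It also fails if it takes over 72 s, if anything falls off the work surface, if the arm or the gripper's body presses on something with over 40 N, if the wrist force passes 120 N, or if a joint passes its speed limit or range.

## Working session

There is one attempt and no reset: what is moved stays moved. The work goes in short steps, Python scripts to look and compute and a tool call to move; the robot and the scene stay as the last step left them, time stands still between calls to the robot, and variables do not carry over. Pictures are saved under pics/ and viewed, at most 10 in all, crops included, and the job is handed in when it is done.

Besides the shell and the picture viewer there is one more tool, called in YAML: its name, and indented under it one key for each argument. step_arm: Moves the arm, as the interface text tells. Its arguments: {"type":"object","properties":{"targets":{"type":"string"},"newtons":{"type":"number"}},"required":["targets"]}

```bash
ls; mkdir -p pics; python3 - <<'E'
from rig import robot
import cv2
s=robot.state()
print(s['time'],s['ee_pos'],s['tcp_rot'],s['grip_width'],robot.tcp_to_grasp)
for n in ['scene','side','wrist']:
    r=robot.get_image(n); cv2.imwrite(f'pics/{n}0.png',r['frame'] if n!='scene' else cv2.resize(r['frame'],(800,600),interpolation=cv2.INTER_CUBIC))
    print(n,{k:(v if k!='pose' else v) for k,v in r.items() if k!='frame'})
E
```

```text
pics
0.0 [ 215.88244557 -612.61123049  230.42817534] [[ 9.43160309e-01  3.32337636e-01 -5.72721952e-04]
 [ 3.32338126e-01 -9.43159127e-01  1.49358192e-03]
 [-4.37944515e-05 -1.59902453e-03 -9.99998721e-01]] 1.0010967620437357 18.700000000000003
scene {'fx': 451.80353540900234, 'fy': 451.80353540900234, 'cx': 274.97401731740445, 'cy': 206.86224433158122, 'pose': array([[ 8.51097793e-01,  1.96181668e-01, -4.86975666e-01,
        -9.32282506e+01],
       [-5.24405660e-01,  3.62058168e-01, -7.70657244e-01,
        -9.31250126e+02],
       [ 2.51246938e-02,  9.11277475e-01,  4.11025685e-01,
         5.37834107e+02],
       [ 0.00000000e+00,  0.00000000e+00,  0.00000000e+00,
         1.00000000e+00]])}
side {'fx': 540.1802406709927, 'fy': 540.1802406709927, 'cx': 269.4520823779595, 'cy': 212.60489958959798, 'pose': array([[-9.53037164e-01,  1.64778797e-01, -2.54102564e-01,
         8.81776141e+01],
       [-3.02778944e-01, -5.37008578e-01,  7.87366940e-01,
         1.24797864e+03],
       [-6.71387933e-03,  8.27326861e-01,  5.61680682e-01,
         9.32413519e+02],
       [ 0.00000000e+00,  0.00000000e+00,  0.00000000e+00,
         1.00000000e+00]])}
wrist {'fx': 360.69394930183853, 'fy': 360.69394930183853, 'cx': 278.8594421349038, 'cy': 212.98614139071498, 'pose': array([[ 3.31606678e-01,  9.05257375e-01,  2.65605152e-01,
         2.83056768e+02],
       [-9.43417712e-01,  3.18246807e-01,  9.31771997e-02,
        -5.89062687e+02],
       [-1.78644422e-04, -2.81474786e-01,  9.59568608e-01,
         3.71634658e+02],
       [ 0.00000000e+00,  0.00000000e+00,  0.00000000e+00,
         1.00000000e+00]])}
```

View pics/scene0.png

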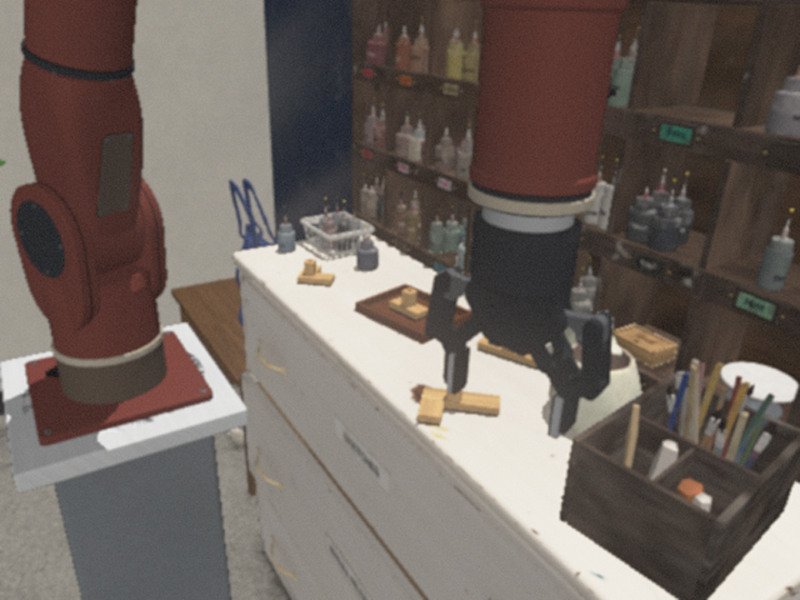

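```bash
python3 - <<'E'
import cv2
cv2.imwrite('pics/side0b.png',cv2.resize(cv2.imread('pics/side0.png'),(800,600),interpolation=cv2.INTER_CUBIC))
E
```

```text
(no output)
```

View pics/side0b.png

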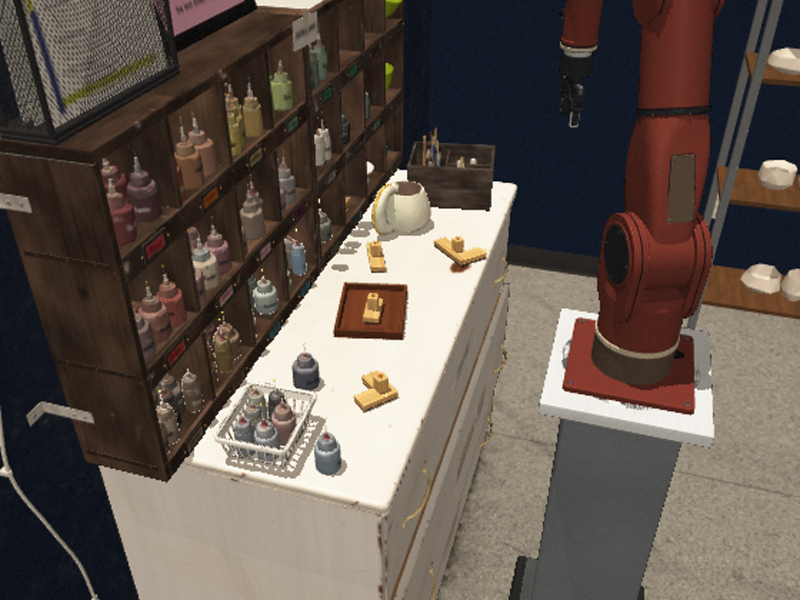

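The scene view shows the gripper hiding the right part. The side view (800x600) shows everything: tray at about (371,310) with the short bar in it, small L at (376,390), long bar at (376,257), big L at (460,248), mug at (405,210), and bottles at (305,370) and (327,452). I'll enlarge the side view.

```bash
python3 - <<'E'
import cv2
im=cv2.imread('pics/side0.png')
c=im[158:293,222:357]  # 135x135
c=cv2.resize(c,None,fx=4.4,fy=4.4,interpolation=cv2.INTER_CUBIC)
cv2.imwrite('pics/sidec.png',c); print(c.shape)
E
```

```text
(594, 594, 3)
```

View pics/sidec.png

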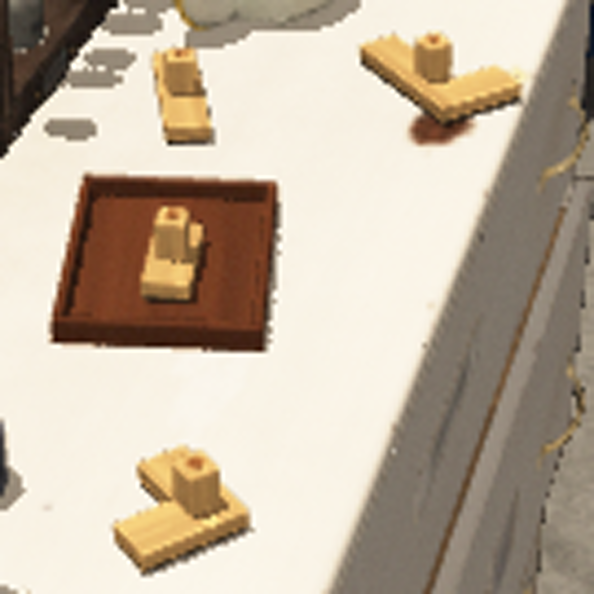

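The crop (x4.4, offset 222,158) shows these outlines clearly:
- **Tray rim corners:** (87,177), (276,182), (270,326) and (55,320).
- **Short bar:** pull top at (172,213).
- **Long bar:** pull top at (183,55).
- **Big L:** pull top at (434,40), limb ends at (370,40) and (520,85), corner at (443,112).
- **Small L:** pull top at (196,462), ends at (150,460) and (130,545), corner at (245,515).

```bash
cat > h.py <<'E'
import numpy as np, cv2
from rig import robot
def ray(r,u,v,z):
    d=np.array([(u-r['cx'])/r['fx'],-(v-r['cy'])/r['fy'],-1.]); P=r['pose']
    w=P[:3,:3]@d; o=P[:3,3]; return o+w*(z-o[2])/w[2]
def proj(r,p):
    P=r['pose']; c=(np.atleast_2d(p)-P[:3,3])@P[:3,:3]
    return np.c_[r['cx']+r['fx']*c[:,0]/-c[:,2], r['cy']+r['fy']*c[:,1]/c[:,2]]
E
python3 - <<'E'
from h import *
r=robot.get_image('side')
def W(u,v,z): return ray(r,u/4.4+222,v/4.4+158,z)[:2].round(0)
for n,L in dict(tray=[(87,177,19),(276,182,19),(270,326,19),(55,320,19)],
 short=[(172,213,51),(141,278,21),(194,285,21),(203,232,21)],
 long=[(183,55,46),(153,58,16),(168,133,16),(212,129,16),(196,92,16)],
 big=[(434,40,46),(374,37,16),(360,50,16),(444,110,16),(520,85,16),(500,68,16)],
 small=[(196,462,46),(160,448,16),(138,465,16),(115,525,16),(145,562,16),(248,512,16)]).items():
    print(n,[W(*a).tolist() for a in L])
print('bott',ray(r,305*.7,385*.7,0)[:2],ray(r,327*.7,470*.7,0)[:2],'mug',ray(r,405*.7,230*.7,0)[:2])
E
```

```text
tray [[609.0, -83.0], [478.0, -117.0], [433.0, 50.0], [569.0, 85.0]]
short [[520.0, -11.0], [530.0, 26.0], [494.0, 24.0], [507.0, -38.0]]
long [[583.0, -225.0], [620.0, -263.0], [574.0, -162.0], [545.0, -177.0], [572.0, -224.0]]
big [[408.0, -302.0], [465.0, -345.0], [470.0, -322.0], [387.0, -253.0], [341.0, -306.0], [360.0, -326.0]]
small [[427.0, 227.0], [463.0, 186.0], [471.0, 206.0], [466.0, 261.0], [438.0, 287.0], [395.0, 227.0]]
bott [570.78596661 241.73511136] [454.03739623 429.70681185] mug [ 561.43403675 -386.8553316 ]
```

The manual's scale: shifts go in shares of 800 mm and turns go in shares of pi/2 rad. Converting my numbers, 0.25 m is 0.3125, -0.22 m is -0.275.

step_arm:
  targets: "0.3125 -0.275 -0.075 0 0 0 0.6; 0.3125 -0.275 -0.075 0 0 0 0.6; 0.3125 -0.275 -0.075 0 0 0 0.6; 0.3125 -0.275 -0.075 0 0 0 0.6; 0.3125 -0.275 -0.075 0 0 0 0.6; 0.3125 -0.275 -0.075 0 0 0 0.6; 0.3125 -0.275 -0.075 0 0 0 0.6; 0.3125 -0.275 -0.075 0 0 0 0.6; 0.3125 -0.275 -0.075 0 0 0 0.6"

```text
time: 1.1
ee_pos: [379.0, -322.1, 291.5]
tcp_rot: [[0.943, 0.334, 0.0], [0.334, -0.943, -0.001], [-0.0, 0.001, -1.0]]
force: [-1.4, -1.1, -0.4]
grip_width: 0.601
gripper_force: 0.0
```

In the tool's units: 0.25 m is 0.3125, -0.22 m is -0.275.

step_arm:
  targets: "0.3125 -0.275 -0.0625 0 0 0 0.6; 0.3125 -0.275 -0.0625 0 0 0 0.6; 0.3125 -0.275 -0.0625 0 0 0 0.6; 0.3125 -0.275 -0.0625 0 0 0 0.6; 0.3125 -0.275 -0.0625 0 0 0 0.6; 0.3125 -0.275 -0.0625 0 0 0 0.6; 0.3125 -0.275 -0.0625 0 0 0 0.6; 0.3125 -0.275 -0.0625 0 0 0 0.6; 0.3125 -0.275 -0.0625 0 0 0 0.6; 0.3125 -0.275 -0.0625 0 0 0 0.6"

```text
time: 2.1
ee_pos: [541.1, -34.3, 340.7]
tcp_rot: [[0.944, 0.329, -0.001], [0.329, -0.944, -0.0], [-0.001, 0.0, -1.0]]
force: [0.2, -0.2, -0.2]
grip_width: 0.597
gripper_force: 0.0
```

```bash
python3 - <<'E'
from h import *
s=robot.state(); print(s['time'],s['ee_pos'],s['q'],np.degrees(np.arctan2(s['tcp_rot'][1,0],s['tcp_rot'][0,0])))
r=robot.get_image('wrist'); cv2.imwrite('pics/w1.png',cv2.resize(r['frame'],(800,600),interpolation=cv2.INTER_CUBIC))
import pickle; pickle.dump({n:robot.get_image(n) for n in('scene','side','wrist')},open('v1.pkl','wb'))
E
```

```text
2.1 [541.06637013 -34.3257592  340.66743342] [ 25.9034606    6.39554203 -29.48975924  87.41458458   3.17137102
  87.0884023  -74.37484797] 19.223595609806413
```

View pics/w1.png

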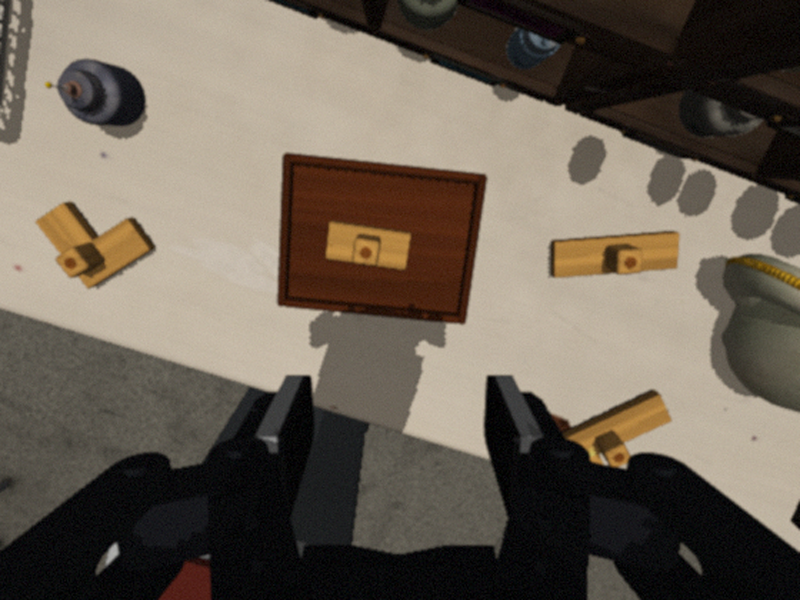

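The wrist view shows the tray (corners 287,155 / 485,176 / 466,321 / 279,304), the short bar within it, the small L at (95,245), the long bar at (615,255) and the big L partly behind the finger at (620,430). I'll fit the poses with silhouettes.

```bash
cat > fit.py <<'E'
from h import *
import pickle
from scipy.optimize import minimize
def box(x0,x1,y0,y1,z0,z1): return np.array([(x,y,z) for x in(x0,x1) for y in(y0,y1) for z in(z0,z1)],float)
def pull(x,y): return box(x-11,x+11,y-11,y+11,16,46)
M=dict(big=[box(-57,57,3,37,0,16),box(-57,-23,-37,37,0,16),pull(-10,14)],
 small=[box(-37,37,-37,-3,0,16),box(-37,-3,-37,37,0,16),pull(-14,-14)],
 long=[box(-57,57,-17,17,0,16),pull(0,0)], short=[box(-37,37,-17,17,0,16),pull(0,0)],
 tray=[box(-70,70,-90,90,0,19)])
def xf(p,b,z0):
    c,s=np.cos(p[2]),np.sin(p[2]); return np.c_[b[:,0]*c-b[:,1]*s+p[0],b[:,0]*s+b[:,1]*c+p[1],b[:,2]+z0]
def mask(f,tray):
    h=cv2.cvtColor(f,cv2.COLOR_BGR2HSV).astype(int); H,S,V=h[...,0],h[...,1],h[...,2]
    w=(H<=24)&(S>95)&(V>105)&(f[...,1].astype(int)>75)
    t=(((H<=14)|(H>172))&(S>90)&(V<150)) | w
    return (t if tray else w).astype(np.float32)
K=6
def sil(r,name,p,z0,win):
    u0,v0,u1,v1=win; m=np.zeros(((v1-v0)*K,(u1-u0)*K),np.uint8)
    for b in M[name]:
        q=(proj(r,xf(p,b,z0))-[u0,v0]+.5)*K
        cv2.fillConvexPoly(m,cv2.convexHull((q*16).round().astype(np.int32)),1,shift=4)
    return cv2.resize(m.astype(np.float32),(u1-u0,v1-v0),interpolation=cv2.INTER_AREA)
def fit(views,name,p0,z0=0,pad=12):
    p0=np.array([p0[0],p0[1],np.radians(p0[2])]); J=[]
    for r in views:
        q=np.vstack([proj(r,xf(p0,b,z0)) for b in M[name]])
        lo=np.maximum(q.min(0)-pad,0).astype(int); hi=np.minimum(q.max(0)+pad,[560,420]).astype(int)
        win=(*lo,*hi); J.append((r,win,mask(r['frame'],name=='tray')[lo[1]:hi[1],lo[0]:hi[0]]))
    def cost(d):
        p=p0+np.array(d)*[1,1,.02]
        return sum(np.abs(sil(r,name,p,z0,w)-m).sum()/m.sum() for r,w,m in J)
    sx=np.array([[0,0,0],[8,0,0],[0,8,0],[0,0,5.]])
    o=minimize(cost,[0,0,0],method='Nelder-Mead',options=dict(initial_simplex=sx,xatol=.02,fatol=1e-4))
    o=minimize(cost,o.x,method='Nelder-Mead',options=dict(initial_simplex=o.x+sx/3,xatol=.02,fatol=1e-4))
    p=p0+o.x*[1,1,.02]; return np.r_[p[:2],np.degrees(p[2])].round(2),round(o.fun/len(J),3)
E
python3 - <<'E'
from fit import *
v=pickle.load(open('v1.pkl','rb')); w,s=v['wrist'],v['side']
g=dict(tray=(522,-16,14.7,0),short=(518,-8,98,5),long=(583,-217,114.5,0),big=(409,-305,-39.7,0),small=(430,236,-34,0))
for n,(x,y,a,z) in g.items():
    # initial origin guesses from L pulls
    R=lambda px,py:(np.cos(np.radians(a))*px-np.sin(np.radians(a))*py,np.sin(np.radians(a))*px+np.cos(np.radians(a))*py)
    if n=='big': d=R(-10,14); x,y=408-d[0],-302-d[1]
    if n=='small': d=R(-14,-14); x,y=427-d[0],227-d[1]
    for vn,vs in (('w',[w]),('s',[s]),('ws',[w,s])):
        if n=='big' and vn!='s': continue
        print(n,vn,*fit(vs,n,(x,y,a),z))
E
```

```text
tray w [528.24 -20.33  13.31] 0.053
tray s [527.14 -18.51  13.6 ] 0.075
tray ws [527.56 -18.67  13.38] 0.065
short w [522.52 -11.43 101.82] 0.142
short s [524.38 -15.21 101.99] 0.234
short ws [523.23 -11.28 101.47] 0.199
long w [ 590.36 -233.33  112.63] 0.253
long s [ 588.17 -230.62  113.16] 0.313
long ws [ 589.71 -233.65  113.51] 0.284
big s [ 409.21 -326.66  -44.99] 0.279
small w [449.31 228.43 -41.01] 0.423
small s [449.22 226.24 -42.61] 0.166
small ws [449.21 227.47 -40.76] 0.298
```

```bash
python3 - <<'E'
from fit import *
v=pickle.load(open('v1.pkl','rb')); w,s=v['wrist'],v['side']
P=dict(tray=(528.24,-20.33,13.31,0),short=(522.5,-11.4,101.8,5),long=(590.4,-233.3,112.6,0),big=(409.2,-326.7,-45,0),small=(449.3,227.5,-41,0))
def tile(r,n,sz,k):
    x,y,a,z=P[n]; u,vv=proj(r,[[x,y,z+16]])[0].astype(int); u0=max(u-sz[0]//2,0); v0=max(vv-sz[1]//2,0)
    c=r['frame'][v0:v0+sz[1],u0:u0+sz[0]]; m=mask(c,False)
    c=cv2.resize(c,None,fx=k,fy=k,interpolation=cv2.INTER_CUBIC); 
    for q in P:
        if q!=n and n!='tray' : continue
        pq=(P[q][0],P[q][1],np.radians(P[q][2]))
        for b in M[q]:
            h=cv2.convexHull(((proj(r,xf(pq,b,P[q][3]))-[u0,v0]+.5)*k).round().astype(np.int32)); cv2.polylines(c,[h],True,(0,255,0),1)
    ct,_=cv2.findContours(cv2.resize(m,None,fx=k,fy=k,interpolation=cv2.INTER_LINEAR).__gt__(.5).astype(np.uint8),cv2.RETR_LIST,cv2.CHAIN_APPROX_NONE)
    cv2.drawContours(c,ct,-1,(255,0,0),1); return c
A=np.hstack([tile(w,'small',(80,60),5)[:300,:400],tile(w,'long',(80,60),5)[:300,:400]])
B=np.hstack([tile(w,'short',(80,60),5)[:300,:400],tile(s,'big',(57,42),7)[:300,:400].copy()])
B=cv2.copyMakeBorder(B,0,300-B.shape[0],0,800-B.shape[1],0)
cv2.imwrite('pics/ov.png',np.vstack([cv2.copyMakeBorder(A,0,0,0,800-A.shape[1],0),B]))
E
```

```text
Traceback (most recent call last):
ValueError: all the input array dimensions except for the concatenation axis must match exactly, but along dimension 0, the array at index 0 has size 300 and the array at index 1 has size 294
```

```bash
cat > ov.py <<'E'
from fit import *
def tile(r,P,n,k,W=400,H=300):
    sz=(W//k,H//k); x,y,a,z=P[n]; u,vv=proj(r,[[x,y,z+16]])[0].astype(int)
    u0=min(max(u-sz[0]//2,0),560-sz[0]); v0=min(max(vv-sz[1]//2,0),420-sz[1])
    c=r['frame'][v0:v0+sz[1],u0:u0+sz[0]]; m=mask(c,False)
    c=cv2.resize(c,(W,H),interpolation=cv2.INTER_CUBIC); f=np.array([W/sz[0],H/sz[1]])
    for q in P:
        pq=(P[q][0],P[q][1],np.radians(P[q][2]))
        for b in M[q]:
            h=cv2.convexHull(((proj(r,xf(pq,b,P[q][3]))-[u0,v0]+.5)*f).round().astype(np.int32)); cv2.polylines(c,[h],True,(0,255,0),1)
    ct,_=cv2.findContours((cv2.resize(m,(W,H))>.5).astype(np.uint8),cv2.RETR_LIST,cv2.CHAIN_APPROX_NONE)
    cv2.drawContours(c,ct,-1,(255,0,0),1); return c
E
python3 - <<'E'
from ov import *
v=pickle.load(open('v1.pkl','rb')); w,s=v['wrist'],v['side']
P=dict(tray=(528.24,-20.33,13.31,0),short=(522.5,-11.4,101.8,5),long=(590.4,-233.3,112.6,0),big=(409.2,-326.7,-45,0),small=(449.3,227.5,-41,0))
cv2.imwrite('pics/ov.png',np.vstack([np.hstack([tile(w,P,'small',4),tile(w,P,'long',4)]),np.hstack([tile(w,P,'short',4),tile(s,P,'big',6)])]))
E
```

```text
(no output)
```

View pics/ov.png

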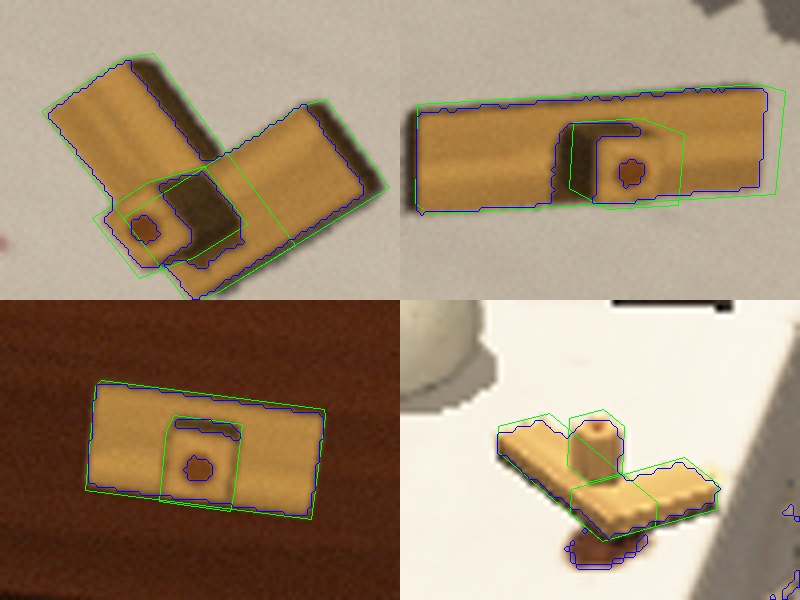

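The overlay shows that the masks catch only the lit top faces. Top-face corners and pull dots are crisp, so I'll fit poses to the corners I read instead.

```bash
cat > pf.py <<'E'
from fit import *
from scipy.optimize import least_squares
def pf(r,loc,px,p0,z0=0):
    loc=np.array(loc,float); px=np.array(px,float)
    f=lambda p:(proj(r,xf(p,loc,z0))-px).ravel()
    o=least_squares(f,[p0[0],p0[1],np.radians(p0[2])],loss='soft_l1')
    e=f(o.x).reshape(-1,2); return np.r_[o.x[:2],np.degrees(o.x[2])].round(2),e.round(1).tolist()
def tocoord(r,P,n,k,pts,W=400,H=300):
    sz=(W//k,H//k); u,vv=proj(r,[[P[n][0],P[n][1],P[n][3]+16]])[0].astype(int)
    u0=min(max(u-sz[0]//2,0),560-sz[0]); v0=min(max(vv-sz[1]//2,0),420-sz[1])
    return [(u0+a*sz[0]/W-.5,v0+b*sz[1]/H-.5) for a,b in pts]
E
python3 - <<'E'
from pf import *
v=pickle.load(open('v1.pkl','rb')); w,s=v['wrist'],v['side']
P=dict(tray=(528.24,-20.33,13.31,0),short=(522.5,-11.4,101.8,5),long=(590.4,-233.3,112.6,0),big=(409.2,-326.7,-45,0),small=(449.3,227.5,-41,0))
px=tocoord(w,P,'small',4,[(48,110),(128,60),(305,104),(362,190),(144,229),(215,160)])+[(61.3,201.3)]
print('small',*pf(w,[(-37,37,16),(-3,37,16),(37,-3,16),(37,-37,16),(-14,-14,46),(-3,-3,16),(-37,-37,16)],px,P['small']))
px=tocoord(w,P,'long',4,[(17,210),(17,113),(365,90),(360,186),(231,172)])
print('long',*pf(w,[(57,17,16),(57,-17,16),(-57,-17,16),(-57,17,16),(0,0,46)],px,P['long']))
px=tocoord(w,P,'short',4,[(97,83),(88,189),(325,110),(312,217),(197,169)])
print('short',*pf(w,[(37,-17,16),(37,17,16),(-37,-17,16),(-37,17,16),(0,0,46)],px,P['short'],5))
px=[(287*.7,155*.7),(485*.7,176*.7),(466*.7,321*.7),(279*.7,304*.7)]
print('tray',*pf(w,[(70,90,19),(70,-90,19),(-70,-90,19),(-70,90,19)],np.array(px)-.3,P['tray']))
E
```

```text
small [450.5  226.61 -41.01] [[-1.0, -0.4], [-0.4, -1.2], [0.1, -0.5], [2.1, 0.8], [0.7, -0.2], [-1.9, 1.0], [0.4, 0.8]]
long [ 589.42 -228.51  113.19] [[-0.5, 0.9], [-0.2, -0.3], [1.1, -0.6], [0.2, 1.0], [-0.3, -0.5]]
short [523.42 -11.46 102.23] [[-0.5, 0.3], [-0.4, -0.1], [0.2, 0.6], [0.1, -0.4], [0.7, -0.3]]
tray [529.08 -20.43  13.03] [[-2.0, -2.1], [3.9, -0.6], [1.0, 3.7], [-1.1, 2.0]]
```

In the tool's units: 0.141 m is 0.1763, 0.067 m is 0.0838, -1.45 rad is -0.9231.

step_arm:
  targets: "-0.0475 0.0838 0.0625 0 0 -0.191 0.6; -0.0475 0.0838 0.1763 0 0 -0.9231 0.6; -0.0475 0.0838 0.1763 0 0 -0.9231 0.6; -0.0475 0.0838 0.1763 0 0 -0.9231 0.6; -0.0475 0.0838 0.1763 0 0 -0.9231 0.6; -0.0475 0.0838 0.1763 0 0 -0.9231 0.6; -0.0475 0.0838 0.1763 0 0 -0.9231 0.6; -0.0475 0.0838 0.1763 0 0 -0.9231 0.6; -0.0475 0.0838 0.1763 0 0 -0.9231 0.6; -0.0475 0.0838 0.1763 0 0 -0.9231 0.6; -0.0475 0.0838 0.1763 0 0 -0.9231 0.6; -0.0475 0.0838 0.1763 0 0 -0.9231 0.6"

```text
time: 3.5
ee_pos: [527.6, -108.2, 200.4]
tcp_rot: [[-0.212, 0.977, 0.0], [0.977, 0.212, -0.0], [-0.0, -0.0, -1.0]]
force: [-0.3, 0.1, -0.2]
grip_width: 0.604
gripper_force: 0.0
```

```bash
python3 - <<'E'
from ov import *
s=robot.state(); print(s['time'],s['ee_pos'],s['q'],np.degrees(np.arctan2(s['tcp_rot'][1,0],s['tcp_rot'][0,0])))
r=robot.get_image('wrist'); pickle.dump(r,open('v2.pkl','wb'))
P=dict(tray=(528.24,-20.33,13.31,0),short=(523.4,-11.5,102.2,5))
f=cv2.resize(r['frame'],(800,600),interpolation=cv2.INTER_CUBIC)
for q in P:
    for b in M[q]:
        h=proj(r,xf((P[q][0],P[q][1],np.radians(P[q][2])),b,P[q][3]))
        for u,v in (h+.5)/.7: cv2.circle(f,(int(u),int(v)),2,(0,255,0),-1)
cv2.imwrite('pics/w2.png',f)
E
```

```text
3.5 [ 527.60968239 -108.19964553  200.37770227] [ 36.53145724   9.83110312 -32.81498285 100.52892567   5.6162288
  71.26722582  14.54462409] 102.25200821895766
```

View pics/w2.png

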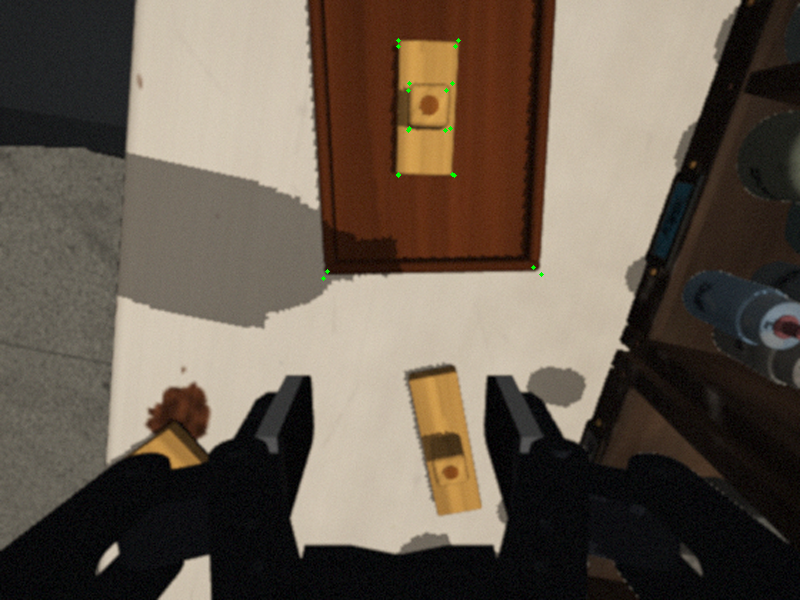

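The view shows the short bar matching its prediction (corners 399,40 to 454,175). The tray's near rim is at (323,272) to (541,269), a few pixels off the prediction. I'll refit the tray from its rim lines: left (311,0) to (323,272), right (553,0) to (541,269).

```bash
python3 - <<'E'
from pf import *
r=pickle.load(open('v2.pkl','rb'))
obs={'nl':(323,272),'nr':(541,269),'l0':(311,0),'r0':(553,0)}
o={k:np.array(v)*.7-.3 for k,v in obs.items()}
def f(p):
    q=proj(r,xf(p,np.array([(-70,-90,19),(70,-90,19),(-70,60,19),(70,60,19.)]),0))
    L=lambda a,b,v:a[0]+(b[0]-a[0])*(v-a[1])/(b[1]-a[1])
    return np.r_[q[0]-o['nl'],q[1]-o['nr'],L(q[0],q[2],o['l0'][1])-o['l0'][0],L(q[1],q[3],o['r0'][1])-o['r0'][0]]
s=least_squares(f,[528,-20,.23]); print(s.x[:2],np.degrees(s.x[2]),s.fun.round(1))
v=pickle.load(open('v1.pkl','rb'))
print('w1 corners pred(800)',((proj(v['wrist'],xf(s.x,np.array([(70,90,19),(70,-90,19),(-70,-90,19),(-70,90,19.)]),0))+.5)/.7).round(0).tolist())
px=np.array([(399,40),(458,40),(454,175),(398,175),(429,105)])*.7-.3
print(pf(r,[(37,17,16),(37,-17,16),(-37,-17,16),(-37,17,16),(0,0,46)],px,(523,-11,102),5))
px=np.array([(410,378),(457,367),(481,507),(438,515),(451,471)])*.7-.3
print(pf(r,[(57,17,16),(57,-17,16),(-57,-17,16),(-57,17,16),(0,0,46)],px,(589,-228,113),0))
E
```

```text
[527.52639235 -16.76677158] 13.15719826782216 [-0.4  0.2  0.2 -0.2 -3.4  3.6]
w1 corners pred(800) [[280.0, 153.0], [486.0, 176.0], [464.0, 327.0], [274.0, 308.0]]
(array([523.1 , -11.24, 102.03]), [[-0.7, -0.2], [0.2, -0.1], [-0.0, 0.2], [-0.2, 0.0], [0.6, 0.2]])
(array([ 588.31, -227.15,  113.31]), [[-0.9, -0.3], [0.4, 1.2], [0.9, 0.3], [-0.5, -0.1], [0.0, -0.8]])
```

In the tool's units: -0.08 m is -0.1, -0.03 m is -0.0375.

step_arm:
  targets: "-0.0375 0 -0.1 0 0 0 0.6; -0.0375 0 -0.1 0 0 0 0.6; -0.0375 0 -0.1 0 0 0 0.6; -0.0375 0 -0.1 0 0 0 0.6"

```text
time: 3.95
ee_pos: [534.6, -137.3, 280.9]
tcp_rot: [[-0.214, 0.977, 0.001], [0.977, 0.214, -0.0], [-0.001, 0.001, -1.0]]
force: [0.7, 0.4, -1.6]
grip_width: 0.598
gripper_force: 0.0
```

```bash
python3 - <<'E'
from pf import *
r=robot.get_image('wrist'); pickle.dump(r,open('v3.pkl','wb'))
m=(mask(r['frame'],True)*255).astype(np.uint8)
c,_=cv2.findContours(cv2.morphologyEx(m,cv2.MORPH_OPEN,np.ones((3,3))),cv2.RETR_EXTERNAL,cv2.CHAIN_APPROX_NONE)
u,v=proj(r,[[527,-17,19]])[0]
k=[q for q in c if cv2.pointPolygonTest(q,(float(u),float(v)),False)>0][0]
x0,y0,w,h=cv2.boundingRect(k); print(x0,y0,w,h,u,v)
pred=proj(r,xf((527.5,-16.8,np.radians(13.2)),np.array([(70,90,19),(70,-90,19),(-70,-90,19),(-70,90,19.)]),0)); print(pred.round(1).tolist())
x0-=8;y0=max(y0-8,0); K=min(800/(w+16),600/(h+16)); 
f=cv2.resize(r['frame'][y0:y0+h+16,x0:x0+w+16],None,fx=K,fy=K,interpolation=cv2.INTER_CUBIC)
for a in pred: cv2.drawMarker(f,tuple(int(t) for t in (a-[x0,y0]+.5)*K),(0,255,0),0,10)
cv2.imwrite('pics/w3.png',f); print(x0,y0,K,f.shape)
E
```

```text
228 0 138 149 296.5413252980894 58.67870439177503
[[369.6, -43.6], [360.6, 145.6], [233.9, 147.6], [224.3, -41.0]]
220 0 3.6363636363636362 (600, 560, 3)
```

View pics/w3.png

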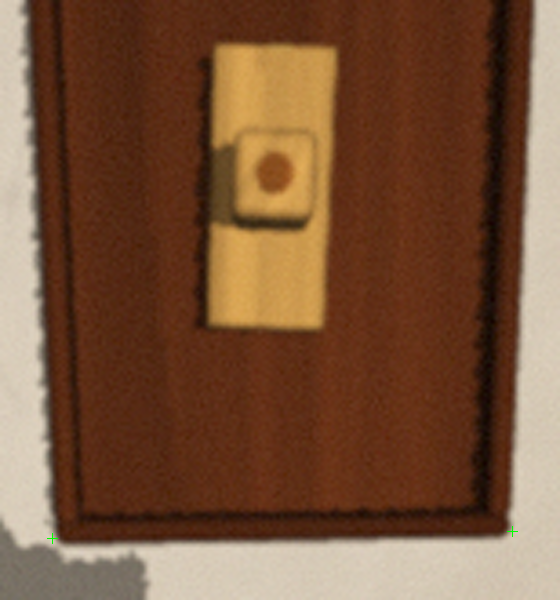

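The crop shows the rim's near corners at (62,540) and (508,531), so the rim reads about 3% narrower than nominal, probably a rounded edge. I need both ends of the tray in view, so I'll back off and fit the centre symmetrically with a free scale.

In the tool's units: -0.08 m is -0.1, -0.04 m is -0.05.

step_arm:
  targets: "-0.1 0 -0.05 0 0 0 0.6; -0.1 0 -0.05 0 0 0 0.6; -0.1 0 -0.05 0 0 0 0.6; -0.1 0 -0.05 0 0 0 0.6; -0.1 0 -0.05 0 0 0 0.6"

```text
time: 4.5
ee_pos: [551.3, -213.5, 319.1]
tcp_rot: [[-0.217, 0.976, -0.002], [0.976, 0.217, 0.001], [0.002, -0.001, -1.0]]
force: [0.2, 0.0, -1.1]
grip_width: 0.604
gripper_force: 0.0
```

```bash
cat > tr.py <<'E'
from pf import *
def tray(r,p0=(528,-18.5,13.2)):
    m=(mask(r['frame'],True)*255).astype(np.uint8); m=cv2.morphologyEx(m,cv2.MORPH_OPEN,np.ones((3,3)))
    c,_=cv2.findContours(m,cv2.RETR_EXTERNAL,cv2.CHAIN_APPROX_NONE)
    u,v=proj(r,[[p0[0],p0[1],19]])[0]
    k=max([q for q in c if cv2.pointPolygonTest(q,(float(u),float(v)),True)>-20],key=cv2.contourArea)[:,0,:].astype(float)
    p=np.array([p0[0],p0[1],np.radians(p0[2])]); cs=np.array([(70,90,19),(70,-90,19),(-70,-90,19),(-70,90,19.)])
    q=proj(r,xf(p,cs,0)); L=[]
    for i in range(4):   # robust line through contour pixels near each predicted edge
        a,b=q[i],q[(i+1)%4]; d=(b-a)/np.linalg.norm(b-a); n=np.array([-d[1],d[0]]); t=(k-a)@d; e=(k-a)@n
        s=k[(np.abs(e)<6)&(t>.1*np.linalg.norm(b-a))&(t<.9*np.linalg.norm(b-a))]
        vx,vy,x,y=cv2.fitLine(s.astype(np.float32),cv2.DIST_HUBER,0,.01,.01).ravel(); L.append((np.array([vy,-vx,-(vy*x-vx*y)]),len(s)))
    C=[]
    for i in range(4):
        z=np.cross(L[i-1][0],L[i][0]); C.append(z[:2]/z[2])
    C=np.array(C)
    f=lambda x:(proj(r,xf(x[:3],cs*[x[3],x[4],1],0))-C).ravel()
    o=least_squares(f,[*p,1,1]); return np.r_[o.x[:2],np.degrees(o.x[2]),o.x[3]*140,o.x[4]*180].round(2),o.fun.round(1).tolist(),[l[1] for l in L]
E
python3 - <<'E'
from tr import *
s=robot.state(); print(s['time'],s['ee_pos'])
r=robot.get_image('wrist'); pickle.dump(r,open('v4.pkl','wb'))
print(*tray(r))
v=pickle.load(open('v1.pkl','rb')); print(*tray(v['wrist'])); print(*tray(v['side']))
E
```

```text
4.5 [ 551.2763669  -213.53474011  319.07912592]Traceback (most recent call last):
  File "<stdin>", line 4, in <module>
  File "tr.py", line 12, in tray
    vx,vy,x,y=cv2.fitLine(s.astype(np.float32),cv2.DIST_HUBER,0,.01,.01).ravel(); L.append((np.array([vy,-vx,-(vy*x-vx*y)]),len(s)))
              ~~~~~~~~~~~^^^^^^^^^^^^^^^^^^^^^^^^^^^^^^^^^^^^^^^^^^^^^^^
cv2.error: OpenCV(4.12.0) /io/opencv/modules/imgproc/src/linefit.cpp:50: error: (-215:Assertion failed) count > 0 in function 'fitLine2D_wods'
```

```bash
python3 - <<'E'
from tr import *
r=pickle.load(open('v4.pkl','rb'))
print(proj(r,xf((528,-18.5,.23),np.array([(70,90,19),(70,-90,19),(-70,-90,19),(-70,90,19.)]),0)).round(0).tolist())
v=pickle.load(open('v1.pkl','rb')); 
for n in('wrist','side'):
    try: print(n,*tray(v[n]))
    except Exception as e: print(n,e)
E
```

```text
[[368.0, -115.0], [359.0, 76.0], [237.0, 77.0], [229.0, -113.0]]
wrist [529.46 -19.25  13.33 135.94 175.2 ] [0.1, 0.0, -0.1, -0.1, 0.1, 0.1, -0.1, -0.1] [115, 85, 115, 87]
side [523.03  -5.33  13.2  137.14 196.81] [-0.1, 0.3, 0.1, 0.1, 0.1, -0.0, -0.1, -0.3] [27, 36, 27, 39]
```

The symmetric fit from the first overhead picture gives a tray pose of (529.5, -19.3, 13.3°), and the stamps agree between views to about 1 mm. The short bar can stay in the middle column, with the long bar at tray (40,-20), so I'll fetch the long bar first.

In the tool's units: 0.3 m is 0.375, 0.24 m is 0.3, -0.187 rad is -0.119.

step_arm:
  targets: "-0.0275 0.0419 0.275 0 0 -0.119 0.6; -0.0275 0.0419 0.275 0 0 -0.119 0.6; -0.0275 0.0419 0.275 0 0 -0.119 0.6; -0.0275 0.0419 0.275 0 0 -0.119 0.6; -0.0275 0.0419 0.275 0 0 -0.119 0.6; -0.0275 0.0419 0.3 0 0 -0.119 0.6; -0.0275 0.0419 0.3 0 0 -0.119 0.6; -0.0275 0.0419 0.3375 0 0 -0.119 0.6; -0.0275 0.0419 0.375 0 0 -0.119 0.6; -0.0275 0.0419 0.375 0 0 -0.119 0.6"
  newtons: 50

```text
time: 5.55
ee_pos: [586.8, -228.0, 17.8]
tcp_rot: [[-0.395, 0.919, -0.005], [0.919, 0.395, 0.002], [0.004, -0.004, -1.0]]
force: [-0.1, -0.1, 0.4]
grip_width: 0.601
gripper_force: 0.0
```

```bash
python3 - <<'E'
from h import *
s=robot.state(); print(s['time'],s['ee_pos'],s['force'],np.degrees(np.arctan2(s['tcp_rot'][1,0],s['tcp_rot'][0,0])))
r=robot.get_image('wrist')
cv2.imwrite('pics/w5.png',r['frame'])
E
```

```text
5.55 [ 586.76243193 -227.98150086   17.81589975] [-0.0541567  -0.08841255  0.43378015] 113.2528952109132
```

View pics/w5.png

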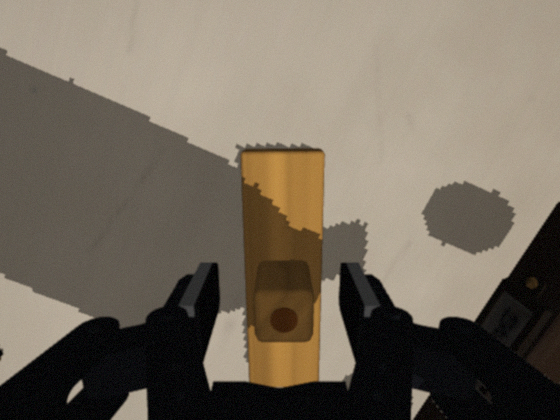

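The pull sits between the fingers, with its dot at (284,320). I'll close and lift.

In the tool's units: -0.1 m is -0.125, -0.09 m is -0.1125.

step_arm:
  targets: "0 0 0 0 0 0 0.1; 0 0 0 0 0 0 0.1; 0 0 0 0 0 0 0.1; 0 0 0 0 0 0 0.1; 0 0 0 0 0 0 0.1; 0 0 0 0 0 0 0.1; 0 0 -0.05 0 0 0 0.1; 0 0 -0.1125 0 0 0 0.1; 0 0 -0.125 0 0 0 0.1; 0 0 -0.125 0 0 0 0.1"

```text
time: 6.6
ee_pos: [590.7, -229.8, 123.7]
tcp_rot: [[-0.394, 0.919, 0.005], [0.919, 0.394, -0.002], [-0.004, 0.004, -1.0]]
force: [-0.1, 0.1, -2.9]
grip_width: 0.244
gripper_force: 49.9
```

```bash
python3 - <<'E'
from h import *
import pickle
s=robot.state(); print(s['time'],s['ee_pos'],s['tcp_rot'].round(4).tolist(),s['grip_width'],s['gripper_force'])
r=robot.get_image('wrist'); pickle.dump((r,s),open('held.pkl','wb'))
cv2.imwrite('pics/w6.png',r['frame'])
E
```

```text
6.6 [ 590.71773316 -229.79746523  123.65916601] [[-0.3939, 0.9191, 0.005], [0.9192, 0.3939, -0.0023], [-0.0041, 0.0037, -1.0]] 0.24391979309545198 49.85706925392151
```

View pics/w6.png

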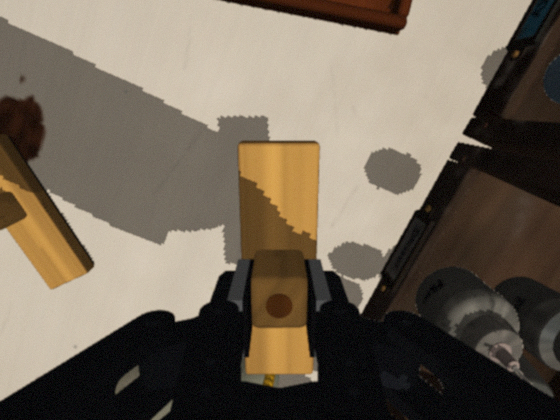

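The bar is held straight (far edge corners (239,143) and (319,143), dot (279.5,306), near end about (246..314,373)). I'll work out its offset in the grip.

```bash
python3 - <<'E'
from pf import *
r,s=pickle.load(open('held.pkl','rb')); s2=robot.state(); print(s2['time'],s2['ee_pos'],s2['q'].round(1))
loc=np.array([(57,17,16),(57,-17,16),(0,0,46),(-57,17,16),(-57,-17,16.)]); px=np.array([(239,143),(319,143),(279.5,306),(246,373),(314,373)])
f=lambda x:(proj(r,xf(x,loc,x[3]))-px).ravel()
for free in (1,0):
    z=s['ee_pos'][2]-18
    g=f if free else (lambda x:f([*x[:3],z]))
    o=least_squares(g,[590,-230,np.radians(113),105]); x=o.x
    d=(np.array([x[0],x[1],0])-s['ee_pos'])@s['tcp_rot']; print(x[:2],np.degrees(x[2]),x[3],o.fun.round(1),'tool off',d[:2])
E
```

```text
6.65 [ 589.36217007 -229.56502171  121.20579494] [ 39.7  24.2 -28.8  92.8  12.5  66.1  31.2]
[ 590.60457762 -229.73592634] 113.37716324384913 97.96244059984235 [-1.3  0.6  1.2  0.3  0.3 -1.4 -0.   0.6 -0.3  0.2] tool off [ 0.60865923 -0.53901452]
[ 589.38496666 -226.97665909] 113.37952208967377 105.0 [-3.8 -5.2  3.6 -5.6  0.4  2.5 -1.6  6.8  1.3  6.4] tool off [ 3.62522755 -0.57315826]
```

In the tool's units: 0.19 m is 0.2375, 0.064 m is 0.08, 0.173 rad is 0.1101.

step_arm:
  targets: "0.2375 0.08 0 0 0 0.1101 0.1; 0.2375 0.08 0 0 0 0.1101 0.1; 0.2375 0.08 0 0 0 0.1101 0.1; 0.2375 0.08 0 0 0 0.1101 0.1; 0.2375 0.08 0 0 0 0.1101 0.1; 0.2375 0.08 0 0 0 0.1101 0.1; 0.2375 0.08 0 0 0 0.1101 0.1; 0.2375 0.08 0 0 0 0.1101 0.1; 0.2375 0.08 0 0 0 0.1101 0.1"

```text
time: 7.55
ee_pos: [572.9, -30.9, 119.8]
tcp_rot: [[-0.228, 0.974, -0.001], [0.974, 0.228, -0.0], [0.0, -0.001, -1.0]]
force: [-1.1, 0.2, -0.7]
grip_width: 0.246
gripper_force: 49.8
```

```bash
cat > go.py <<'E'
from h import *
def go(x,y,z,yaw,quiet=0):
    s=robot.state(); R=s['tcp_rot']; p=s['ee_pos']; cur=np.degrees(np.arctan2(R[1,0],R[0,0]))
    d=(np.array([x,y,z])-p)@R; t=(yaw-cur+180)%360-180
    print('t',s['time'],'at',p.round(1),'yaw',cur.round(2),'| shift m',(d/1000).round(4),'wz',round(-np.radians(t),4),'F',np.round(s['force'],1),'grip',round(s['grip_width'],3))
T=(529.46,-19.25,13.33)
def tw(x,y,T=T):
    a=np.radians(T[2]); return T[0]+x*np.cos(a)-y*np.sin(a),T[1]+x*np.sin(a)+y*np.cos(a)
E
python3 - <<'E'
from go import *
import pickle
go(573.4,-29.9,24,103.33)
r=robot.get_image('wrist'); pickle.dump((r,robot.state()),open('held2.pkl','wb'))
go(573.4,-29.9,24,103.33)
cv2.imwrite('pics/w7.png',cv2.resize(r['frame'],(800,600),interpolation=cv2.INTER_CUBIC))
E
```

```text
t 7.55 at [572.9 -30.9 119.8] yaw 103.17 | shift m [0.0008 0.0008 0.0958] wz -0.0028 F [-1.1  0.2 -0.7] grip 0.246
t 7.6 at [572.9 -30.6 120. ] yaw 103.19 | shift m [0.0005 0.0007 0.096 ] wz -0.0024 F [ 0.3 -0.5 -0.2] grip 0.247
```

In the tool's units: 0.096 m is 0.12, 0.07 m is 0.0875, -0.0025 rad is -0.0016.

step_arm:
  targets: "0.0006 0.0013 0.0625 0 0 -0.0016 0.1; 0.0006 0.0013 0.0875 0 0 -0.0016 0.1; 0.0006 0.0013 0.0975 0 0 -0.0016 0.1; 0.0006 0.0013 0.1075 0 0 -0.0016 0.1; 0.0006 0.0013 0.115 0 0 -0.0016 0.1; 0.0006 0.0013 0.1188 0 0 -0.0016 0.1; 0.0006 0.0013 0.12 0 0 -0.0016 0.1; 0.0006 0.0013 0.12 0 0 -0.0016 0.1"

```text
time: 8.4
ee_pos: [574.6, -28.9, 27.6]
tcp_rot: [[-0.232, 0.973, 0.001], [0.973, 0.232, -0.002], [-0.002, 0.001, -1.0]]
force: [-11.8, -1.3, 25.3]
grip_width: 0.246
gripper_force: 53.3
```

```bash
python3 - <<'E'
from go import *
go(573.4,-29.9,24,103.33)
E
```

```text
t 8.4 at [574.6 -28.9  27.6] yaw 103.42 | shift m [-0.0007 -0.0014  0.0036] wz 0.0016 F [-11.8  -1.3  25.3] grip 0.246
```

```bash
python3 - <<'E'
from pf import *
from itertools import groupby
r=robot.get_image('wrist'); cv2.imwrite('pics/w8.png',r['frame']); pickle.dump((r,robot.state()),open('v8.pkl','wb'))
f=r['frame']; W=mask(f,False)>0; Tm=mask(f,True)>0
for v in range(0,300,20):
    s=''.join('W' if W[v,u] else 'T' if Tm[v,u] else '.' for u in range(560)); i=0; o=[]
    for k,g in groupby(s):
        n=len(list(g)); 
        if n>3: o.append(f'{k}{i}-{i+n}')
        i+=n
    print(v,' '.join(o))
E
```

```text
0 .0-560
20 T0-121 T122-348 .348-560
40 T0-27 T28-349 .349-560
60 T0-348 .348-560
80 T0-26 T27-33 T34-347 .347-560
100 T3-346 .346-560
120 .0-7 T7-33 T34-128 W128-181 .184-193 T198-345 .345-560
140 .0-11 T11-27 T28-35 T36-43 T44-75 T76-129 W130-212 T215-256 T257-274 T282-291 T302-344 .344-560
160 .0-15 T15-30 T33-130 W131-213 T216-238 W238-320 T320-343 .343-560
180 .0-19 T19-39 T40-45 T46-76 T77-99 T100-131 W133-211 T216-238 W238-319 T319-342 .342-558
200 .0-23 T23-56 T57-121 W123-133 W134-140 .143-181 .182-196 W196-211 .211-216 T216-239 W240-318 T318-340 .341-543 T543-547 .550-555 .556-560
220 .0-27 T27-47 T48-86 T87-119 W119-140 T141-150 W152-179 .179-197 W197-211 .211-216 T216-239 W241-318 T318-340 .340-533 .534-538 .547-551
240 .0-31 T31-47 T48-121 W121-136 T137-147 T148-160 W160-179 .179-191 W191-211 .211-216 T216-241 W242-317 T318-339 .339-525 .554-558
260 .0-35 T35-81 T82-137 W138-211 .211-215 T217-238 .238-251 .252-259 .260-283 .284-307 .308-321 T321-338 .338-515 T519-523 T540-544 .550-555
280 .0-39 T39-50 T51-56 T57-139 W140-211 T214-218 .218-248 W252-306 .310-505 .507-511 .515-522 W527-532 .533-538 .544-549
```

```bash
python3 - <<'E'
from pf import *
from go import *
r,s=pickle.load(open('v8.pkl','rb')); f=r['frame']; W=mask(f,False)>0; Tm=mask(f,True)>0
a=np.radians(T[2]); Rt=np.array([[np.cos(a),np.sin(a)],[-np.sin(a),np.cos(a)]])
def tf(u,v,z): return (Rt@(ray(r,u,v,z)[:2]-np.array(T[:2]))).round(1)
for u in (260,280,300):
    top=np.where(Tm[:,u])[0]; w=np.where(W[:,u]&(np.arange(420)<250))[0]
    print(u,'rim',top[0],tf(u,top[0]-.5,19),'bar',w[0] if len(w) else None,[tf(u,w[0]-.5,z) for z in (21,25)] if len(w) else '')
for u in (150,180,205):
    w=np.where(W[:,u])[0]; print('short far',u,w[0],tf(u,w[0]-.5,21),'near',w[-1],tf(u,w[-1]+.5,21))
for v in (170,190,230):
    q=np.where(W[v,228:330])[0]+228; t=np.where(Tm[v,200:400])[0]+200; l=np.where(Tm[v])[0][0]; 
    print(v,'bar x',tf(q[0]-.5,v,21)[0],tf(q[-1]+.5,v,21)[0],tf(q[-1]+.5,v,27)[0],'rimR',tf(t[-1]+.5,v,19)[0],'rimL',tf(l-.5,v,19)[0])
E
```

```text
260 rim 2 [34.4 89. ] bar 142 [array([33.8, 38.3]), array([34. , 38.7])]
280 rim 2 [41.7 89. ] bar 142 [array([41.8, 38.3]), array([41.8, 38.7])]
300 rim 2 [49.1 89. ] bar 142 [array([49.9, 38.3]), array([49.7, 38.7])]
short far 150 119 [-9.7 47.3] near 283 [-17.  -25.1]
short far 180 120 [ 2.2 46.9] near 284 [ -3.4 -25.6]
short far 205 122 [12.  46.1] near 285 [  7.9 -26.1]
170 bar x 24.3 57.7 57.1 rimR 67.6 rimL -68.2
190 bar x 24.5 58.0 57.3 rimR 67.6 rimL -68.3
230 bar x 24.8 58.1 57.4 rimR 68.0 rimL -68.4
```

Measured in the tray frame, the bar spans x 24.5 to 58 with its far end at y about 38, so it is clear of the walls. The free-depth fit also put the underside about 23 mm below the TCP, so the contact is the floor. I'll release and go to the short bar.

step_arm:
  targets: "0 0 -0.0038 0 0 0 0.1; 0 0 -0.0038 0 0 0 0.1; 0 0 -0.0038 0 0 0 0.45; 0 0 -0.0038 0 0 0 0.45; 0 0 -0.0038 0 0 0 0.45; 0 0 -0.0038 0 0 0 0.45; 0 0 -0.05 0 0 0 0.45; 0 0 -0.1 0 0 0 0.45; 0 0 -0.1375 0 0 0 0.45; 0 0 -0.1375 0 0 0 0.45; 0 0 -0.1375 0 0 0 0.45"

```text
time: 9.55
ee_pos: [574.2, -28.9, 134.7]
tcp_rot: [[-0.232, 0.973, 0.001], [0.973, 0.232, -0.0], [-0.001, 0.001, -1.0]]
force: [-0.2, 0.1, -0.4]
grip_width: 0.448
gripper_force: 0.0
```

```bash
cat > chk.py <<'E'
from pf import *
from go import *
def chk(r,n,xy,z0,shrink=1.2,yaw0=0):
    """fit stamp top outline (lit wood mask) in tray frame, wrist view; returns tray x,y,rel yaw"""
    a=np.radians(T[2]); 
    return
def segs(r,rows,cols,z=21):
    f=r['frame']; W=mask(f,False)>0
    a=np.radians(T[2]); Rt=np.array([[np.cos(a),np.sin(a)],[-np.sin(a),np.cos(a)]])
    tf=lambda u,v:(Rt@(ray(r,u,v,z)[:2]-np.array(T[:2]))).round(1).tolist()
    for v in rows:
        e=np.flatnonzero(np.diff(np.r_[0,W[v].astype(int),0])); print('row',v,[(int(i),int(j),tf(i-.5,v),tf(j-.5,v)) for i,j in zip(e[::2],e[1::2]) if j-i>8])
    for u in cols:
        e=np.flatnonzero(np.diff(np.r_[0,W[:,u].astype(int),0])); print('col',u,[(int(i),int(j),tf(u,i-.5),tf(u,j-.5)) for i,j in zip(e[::2],e[1::2]) if j-i>8])
E
python3 - <<'E'
from chk import *
x,y=tw(-4,9); go(523.2,-11.3,28,102.2)
r=robot.get_image('wrist'); pickle.dump((r,robot.state()),open('v9.pkl','wb'))
for nm,c in (('long',(41,-19)),('short',(-4,9))):
    w=tw(*c); print(nm,proj(r,[[*w,21]]).round(0))
segs(r,(100,140,160,180,200),(180,190,200,210,260,280,300))
cv2.imwrite('pics/w9.png',cv2.resize(r['frame'],(800,600),interpolation=cv2.INTER_CUBIC))
E
```

```text
t 9.55 at [574.2 -28.9 134.7] yaw 103.42 | shift m [ 0.029  -0.0456  0.1066] wz 0.0214 F [-0.2  0.1 -0.4] grip 0.448
long [[279. 208.]]
short [[216. 170.]]
row 100 []
row 140 [(192, 240, [-19.7, 29.7], [13.7, 29.7]), (255, 304, [24.1, 29.7], [58.1, 29.7])]
row 160 [(192, 221, [-20.6, 15.8], [-0.2, 15.8]), (229, 240, [5.5, 15.8], [13.2, 15.8]), (256, 304, [24.5, 15.8], [58.4, 15.8])]
row 180 [(192, 201, [-21.6, 1.4], [-15.2, 1.4]), (214, 224, [-5.8, 1.5], [1.3, 1.5]), (256, 304, [24.3, 1.5], [58.7, 1.5])]
row 200 [(194, 238, [-21.1, -13.4], [10.9, -13.3])]
col 180 []
col 190 []
col 200 [(114, 155, [-12.7, 47.4], [-14.4, 19.6]), (159, 172, [-14.6, 16.8], [-15.1, 7.6]), (180, 217, [-15.5, 1.8], [-17.2, -25.9])]
col 210 [(115, 154, [-5.9, 46.8], [-7.3, 20.3]), (160, 170, [-7.6, 16.1], [-7.9, 9.0]), (184, 217, [-8.5, -1.1], [-9.8, -25.9])]
col 260 [(128, 278, [28.0, 38.2], [26.4, -75.5])]
col 280 [(128, 194, [41.8, 38.2], [41.9, -8.5]), (204, 213, [41.9, -16.0], [41.9, -22.8]), (227, 278, [41.9, -33.7], [42.0, -75.5])]
col 300 [(128, 278, [55.6, 38.2], [57.5, -75.5])]
```

The long bar lies at tray x 24.3 to 58.4 and y -75.5 to 38.2. It's flat, since the apparent length matches 114 mm. The short bar is at about (-4, 10.5), turned roughly -2°. Next I'll grasp it and square it at the centre.

```bash
python3 - <<'E'
from go import *
go(*tw(-4,10.4),26,101.4)
E
```

```text
t 9.6 at [573.5 -28.9 133.7] yaw 103.43 | shift m [ 0.03   -0.0445  0.1077] wz 0.0354 F [-0.1  0.2 -0.7] grip 0.448
```

In the tool's units: 0.1075 m is 0.1344, -0.0445 m is -0.0556, 0.035 rad is 0.0223.

step_arm:
  targets: "0.0375 -0.0556 0.0125 0 0 0.0223 0.45; 0.0375 -0.0556 0.05 0 0 0.0223 0.45; 0.0375 -0.0556 0.1 0 0 0.0223 0.45; 0.0375 -0.0556 0.1344 0 0 0.0223 0.45; 0.0375 -0.0556 0.1344 0 0 0.0223 0.45; 0.0375 -0.0556 0.1344 0 0 0.0223 0.45; 0.0375 -0.0556 0.1344 0 0 0.0223 0.1; 0.0375 -0.0556 0.1344 0 0 0.0223 0.1; 0.0375 -0.0556 0.1344 0 0 0.0223 0.1; 0.0375 -0.0556 0.1344 0 0 0.0223 0.1; 0.0375 -0.0556 0.1344 0 0 0.0223 0.1; 0.0375 -0.0556 0.1344 0 0 0.0223 0.1"

```text
time: 10.8
ee_pos: [524.6, -9.9, 28.1]
tcp_rot: [[-0.198, 0.98, 0.002], [0.98, 0.198, -0.0], [-0.001, 0.002, -1.0]]
force: [-0.4, -0.9, 7.2]
grip_width: 0.243
gripper_force: 49.9
```

```bash
python3 - <<'E'
from chk import *
x,y=tw(0.5,0.5); go(x,y,33,103.33); 
s=robot.state(); p=s['ee_pos'][:2]; a=np.radians(T[2]); Rt=np.array([[np.cos(a),np.sin(a)],[-np.sin(a),np.cos(a)]]); print('tcp tray',Rt@(p-np.array(T[:2])))
r=robot.get_image('wrist'); segs(r,(150,170,190),(230,280,330))
E
```

```text
t 10.8 at [524.6  -9.9  28.1] yaw 101.42 | shift m [-0.0096  0.0034 -0.0048] wz -0.0333 F [-0.4 -0.9  7.2] grip 0.243
tcp tray [-2.55789027 10.16716608]
row 150 []
row 170 []
row 190 []
col 230 []
col 280 [(193, 253, [-1.2, 47.1], [-2.1, 19.8]), (279, 297, [-2.5, 7.2], [-2.8, -1.9]), (321, 343, [-3.2, -14.6], [-3.6, -26.6])]
col 330 []
```

In the tool's units: -0.07 m is -0.0875, -0.012 m is -0.015, -0.033 rad is -0.021.

step_arm:
  targets: "0 0 -0.015 0 0 0 0.1; -0.012 0.0043 -0.0175 0 0 -0.021 0.1; -0.012 0.0043 -0.0175 0 0 -0.021 0.1; -0.012 0.0043 -0.0175 0 0 -0.021 0.1; -0.012 0.0043 -0.0088 0 0 -0.021 0.1; -0.012 0.0043 -0.0025 0 0 -0.021 0.1; -0.012 0.0043 -0.0013 0 0 -0.021 0.1; -0.012 0.0043 -0.0013 0 0 -0.021 0.45; -0.012 0.0043 -0.0013 0 0 -0.021 0.45; -0.012 0.0043 -0.0013 0 0 -0.021 0.45; -0.012 0.0043 -0.0375 0 0 -0.021 0.45; -0.012 0.0043 -0.0875 0 0 -0.021 0.45"

```text
time: 12.05
ee_pos: [527.0, -18.5, 95.6]
tcp_rot: [[-0.231, 0.973, -0.005], [0.973, 0.231, 0.001], [0.002, -0.004, -1.0]]
force: [1.8, -1.1, 0.4]
grip_width: 0.45
gripper_force: 0.0
```

In the tool's units: -0.07 m is -0.0875, -0.06 m is -0.075.

step_arm:
  targets: "-0.075 0 -0.0875 0 0 0 0.45; -0.075 0 -0.0875 0 0 0 0.45; -0.075 0 -0.0875 0 0 0 0.45; -0.075 0 -0.0875 0 0 0 0.45"

```text
time: 12.45
ee_pos: [542.8, -77.4, 166.9]
tcp_rot: [[-0.229, 0.973, 0.001], [0.973, 0.229, -0.0], [-0.0, 0.001, -1.0]]
force: [-0.3, 0.3, -0.5]
grip_width: 0.448
gripper_force: 0.0
```

```bash
python3 - <<'E'
from chk import *
from tr import tray
import tr
r=robot.get_image('wrist'); pickle.dump((r,robot.state()),open('v10.pkl','wb'))
for nm,c in (('long',(41,-19)),('short',(0,0))): print(nm,proj(r,[[*tw(*c),21]]).round(0))
print(proj(r,xf((T[0],T[1],np.radians(T[2])),np.array([(70,90,19),(70,-90,19),(-70,-90,19),(-70,90,19.)]),0)).round(0).tolist())
u,v=proj(r,[[*tw(0,0),21]])[0].astype(int)
segs(r,(v-25,v-20,v+20,v+25),(u-10,u+10,u+40))
try: print(tray(r,T))
except Exception as e: print(e)
go(0,0,0,0)
E
```

```text
long [[332. 147.]]
short [[280. 123.]]
[[378.0, -9.0], [362.0, 232.0], [197.0, 232.0], [180.0, -8.0]]
row 97 [(256, 301, [-18.2, 19.0], [15.9, 18.9]), (312, 356, [24.3, 18.9], [57.6, 18.8])]
row 102 [(256, 301, [-18.2, 15.4], [16.0, 15.3]), (312, 356, [24.4, 15.3], [57.8, 15.2])]
row 142 [(257, 300, [-18.1, -14.6], [15.6, -14.7]), (323, 354, [33.7, -14.7], [58.0, -14.8])]
row 147 [(257, 300, [-18.2, -18.5], [15.7, -18.6]), (323, 337, [33.8, -18.6], [44.8, -18.6]), (338, 353, [45.6, -18.6], [57.4, -18.7])]
col 269 [(72, 170, [-7.7, 37.0], [-8.5, -36.3])]
col 289 [(72, 170, [7.1, 37.0], [7.5, -36.4])]
col 319 [(71, 134, [29.4, 37.6], [30.7, -8.2]), (161, 217, [31.4, -29.2], [32.7, -75.8])]
OpenCV(4.12.0) /io/opencv/modules/imgproc/src/linefit.cpp:50: error: (-215:Assertion failed) count > 0 in function 'fitLine2D_wods'

t 12.5 at [542.1 -76.4 166. ] yaw 103.32 | shift m [ 0.1992 -0.5098  0.1666] wz 1.8034 F [ 0.5  0.2 -0.8] grip 0.452
```

```bash
python3 - <<'E'
from chk import *
v=pickle.load(open('v1.pkl','rb')); s=v['side']
for p in ((490,207),(410,180),(433,190),(497,150)): print('box',p,ray(s,p[0]*.7,p[1]*.7,0)[:2].round(0),ray(s,p[0]*.7,p[1]*.7,100)[:2].round(0))
# big L in side: corners read from sidec
px=[(u/4.4+222-.5,w/4.4+158-.5) for u,w in ((434,40),(374,37),(360,50),(444,110),(520,88),(495,67))]
print('big',pf(s,[(-10,14,46),(57,3+34,16),(57,37,16),(-57,37,16),(-57,-37,16),(-23,-37,16)],px,(409,-327,-42)))
px2=[px[i] for i in (0,1,2,3,4,5)]
print('big',pf(s,[(-10,14,46),(57,3,16),(57,37,16),(-57,37,16),(-57,-37,16),(-23,-37,16)],px2,(409,-327,-42)))
r,st=pickle.load(open('v10.pkl','rb')); Tm=mask(r['frame'],True)>0
a=np.radians(T[2]); Rt=np.array([[np.cos(a),np.sin(a)],[-np.sin(a),np.cos(a)]])
tf=lambda u,w:(Rt@(ray(r,u,w,19)[:2]-np.array(T[:2]))).round(1).tolist()
for w in (20,80,140,200):
    q=np.where(Tm[w,150:420])[0]+150; print('rim',w,tf(q[0]-.5,w),tf(q[-1]+.5,w))
for u in (230,280,330):
    q=np.where(Tm[150:260,u])[0]+150; print('near',tf(u,q[-1]+.5))
E
```

```text
box (490, 207) [ 383. -572.] [ 351. -377.]
box (410, 180) [ 630. -671.] [ 572. -465.]
box (433, 190) [ 552. -627.] [ 502. -426.]
box (497, 150) [ 436. -951.] [ 399. -715.]
big (array([ 406.94, -320.57,  -44.6 ]), [[0.1, 0.2], [-2.8, 1.6], [0.4, -1.3], [-0.9, 0.1], [0.6, -0.4], [0.7, -0.1]])
big (array([ 409.18, -317.38,  -39.76]), [[-0.4, 0.6], [3.7, 0.1], [-1.1, -0.2], [-0.0, 0.5], [0.4, -0.8], [-0.2, -0.3]])
rim 20 [-69.8, 72.1] [67.3, 71.8]
rim 80 [-69.3, 31.4] [67.1, 31.0]
rim 140 [-69.4, -13.1] [67.8, -13.4]
rim 200 [-69.6, -61.9] [67.7, -62.2]
near [-42.1, -87.7]
near [0.2, -87.8]
near [42.6, -87.9]
```

```bash
sed -i 's/^T=.*/T=(528.35,-18.9,13.33)/' go.py; python3 - <<'E'
from go import *
go(372,-360,190,50.2)
E
```

```text
t 12.5 at [542.1 -76.4 166. ] yaw 103.32 | shift m [-0.2367 -0.2309 -0.024 ] wz 0.9272 F [ 0.5  0.2 -0.8] grip 0.452
```

In the tool's units: -0.237 m is -0.2963, -0.024 m is -0.03, 0.927 rad is 0.5901.

step_arm:
  targets: "-0.2963 -0.2888 -0.03 0 0 0.5901 0.45; -0.2963 -0.2888 -0.03 0 0 0.5901 0.45; -0.2963 -0.2888 -0.03 0 0 0.5901 0.45; -0.2963 -0.2888 -0.03 0 0 0.5901 0.45; -0.2963 -0.2888 -0.03 0 0 0.5901 0.45; -0.2963 -0.2888 -0.03 0 0 0.5901 0.45; -0.2963 -0.2888 -0.03 0 0 0.5901 0.45; -0.2963 -0.2888 -0.03 0 0 0.5901 0.45; -0.2963 -0.2888 -0.03 0 0 0.5901 0.45; -0.2963 -0.2888 -0.03 0 0 0.5901 0.45; -0.2963 -0.2888 -0.03 0 0 0.5901 0.45"

```text
time: 13.6
ee_pos: [373.5, -359.2, 190.3]
tcp_rot: [[0.638, 0.77, -0.0], [0.77, -0.638, 0.001], [0.0, -0.001, -1.0]]
force: [0.1, 1.4, -0.8]
grip_width: 0.454
gripper_force: 0.0
```

```bash
cat > lf.py <<'E'
from pf import *
from go import *
def topfit(r,n,p0,z0=0,n_it=1):
    """IoU fit of the lit top faces + pull top to the wood mask; pull side treated as unknown"""
    plates=[np.array([q for q in b if q[2]==b[:,2].max()]) for b in M[n]]
    f=r['frame']; W=mask(f,False); p0=np.array([p0[0],p0[1],np.radians(p0[2])])
    def ras(pts,p,K=4):
        m=np.zeros((420*K,560*K),np.uint8)
        for b in pts:
            q=(proj(r,xf(p,b,z0))+.5)*K; cv2.fillConvexPoly(m,cv2.convexHull((q*16).round().astype(np.int32)),1,shift=4)
        return cv2.resize(m.astype(np.float32),(560,420),interpolation=cv2.INTER_AREA)
    reg=cv2.dilate(ras(M[n],p0),np.ones((31,31)))>0
    def cost(d):
        p=p0+np.array(d)*[1,1,.02]; m=ras(plates,p); ig=cv2.dilate(ras([M[n][-1]],p),np.ones((5,5)))>0
        return (np.abs(m-W)*(reg&~ig)).sum()/max(m.sum(),1)
    sx=np.array([[0,0,0],[6,0,0],[0,6,0],[0,0,4.]]); x=np.zeros(3)
    for k in (1,.4):
        o=minimize(cost,x,method='Nelder-Mead',options=dict(initial_simplex=x+sx*k,xatol=.02,fatol=1e-4)); x=o.x
    p=p0+x*[1,1,.02]; return np.r_[p[:2],np.degrees(p[2])].round(2),round(o.fun,3)
E
python3 - <<'E'
from lf import *
go(0,0,0,0)
r=robot.get_image('wrist'); pickle.dump(r,open('v11.pkl','wb'))
cv2.imwrite('pics/w11.png',r['frame'])
print(topfit(r,'big',(409,-318,-40)),topfit(r,'big',(405,-322,-44)))
print(proj(r,xf((409,-318,np.radians(-40)),np.vstack(M['big']),0)).round(0).tolist()[::2])
r9,_=pickle.load(open('v10.pkl','rb')); print('check short',topfit(r9,'short',(529,-18,103.3),5),tw(-.2,-.3))
E
```

```text
t 13.6 at [ 373.5 -359.2  190.3] yaw 50.39 | shift m [ 0.0385 -0.5165  0.1908] wz 0.8795 F [ 0.1  1.4 -0.8] grip 0.454
(array([ 409.56, -323.02,  -41.7 ]), np.float64(0.081)) (array([ 409.51, -323.02,  -41.64]), np.float64(0.083))
[[216.0, 123.0], [215.0, 83.0], [344.0, 124.0], [346.0, 83.0], [218.0, 168.0], [215.0, 83.0], [255.0, 168.0], [254.0, 83.0], [256.0, 124.0], [255.0, 97.0], [282.0, 124.0], [282.0, 97.0]]
check short (array([528.21, -19.11, 103.1 ]), np.float64(0.171)) (np.float64(528.2245561211448), np.float64(-19.23802933786545))
```

```bash
python3 - <<'E'
from go import *
go(411.4,-305.9,22,48.3)
E
```

```text
t 13.65 at [ 373.3 -359.5  190.4] yaw 50.37 | shift m [ 0.0655 -0.0047  0.1685] wz 0.0361 F [-0.7  0.  -0.1] grip 0.45
```

In the tool's units: 0.168 m is 0.21, 0.0655 m is 0.0819, 0.036 rad is 0.0229.

step_arm:
  targets: "0.0819 -0.0063 0.0375 0 0 0.0229 0.55; 0.0819 -0.0063 0.1 0 0 0.0229 0.55; 0.0819 -0.0063 0.15 0 0 0.0229 0.55; 0.0819 -0.0063 0.1875 0 0 0.0229 0.55; 0.0819 -0.0063 0.21 0 0 0.0229 0.55; 0.0819 -0.0063 0.21 0 0 0.0229 0.55; 0.0819 -0.0063 0.21 0 0 0.0229 0.55; 0.0819 -0.0063 0.21 0 0 0.0229 0.1; 0.0819 -0.0063 0.21 0 0 0.0229 0.1; 0.0819 -0.0063 0.21 0 0 0.0229 0.1; 0.0819 -0.0063 0.21 0 0 0.0229 0.1; 0.0819 -0.0063 0.21 0 0 0.0229 0.1"

```text
time: 14.85
ee_pos: [411.7, -308.1, 24.5]
tcp_rot: [[0.667, 0.745, 0.002], [0.745, -0.667, -0.002], [0.0, 0.003, -1.0]]
force: [0.2, 0.5, 7.5]
grip_width: 0.244
gripper_force: 50.4
```

```bash
python3 - <<'E'
from lf import *
go(411.4,-305.9,22,48.3)
r=robot.get_image('wrist'); pickle.dump((r,robot.state()),open('v12.pkl','wb'))
cv2.imwrite('pics/w12.png',r['frame'])
print(topfit(r,'big',(409.6,-323,-41.7)))
go(411.4,-305.9,22,48.3)
E
```

```text
t 14.85 at [ 411.7 -308.1   24.5] yaw 48.14 | shift m [ 0.0014 -0.0017  0.0025] wz -0.0028 F [0.2 0.5 7.5] grip 0.244
(array([ 410.18, -322.41,  -41.96]), np.float64(0.384))
t 14.9 at [ 411.7 -308.    24.5] yaw 48.14 | shift m [ 0.0014 -0.0016  0.0024] wz -0.0028 F [0.1 0.9 6.7] grip 0.245
```

```bash
cat > te.py <<'E'
from lf import *
def te(r,s,z,cols=(),rows=()):
    R=s['tcp_rot']; p=s['ee_pos']; W=mask(r['frame'],False)>0
    tf=lambda u,v:((ray(r,u,v,z)-p)@R)[:2].round(1).tolist()
    for u in cols:
        e=np.flatnonzero(np.diff(np.r_[0,W[:,u].astype(int),0])); print('col',u,[(int(i),int(j),tf(u,i-.5),tf(u,j-.5)) for i,j in zip(e[::2],e[1::2]) if j-i>8])
    for v in rows:
        e=np.flatnonzero(np.diff(np.r_[0,W[v].astype(int),0])); print('row',v,[(int(i),int(j),tf(i-.5,v),tf(j-.5,v)) for i,j in zip(e[::2],e[1::2]) if j-i>8])
E
python3 - <<'E'
from te import *
r,s=pickle.load(open('v12.pkl','rb'))
te(r,s,16,(200,240,280,320,360,400),(230,250,270))
E
```

```text
col 200 [(219, 251, [24.9, -34.4], [10.0, -35.3])]
col 240 [(219, 245, [24.9, -17.0], [12.8, -17.4])]
col 280 [(218, 246, [25.3, 0.3], [12.3, 0.3])]
col 320 [(218, 261, [25.2, 17.7], [5.0, 18.3])]
col 360 [(219, 271, [24.8, 35.1], [0.0, 36.7])]
col 400 [(218, 287, [25.2, 52.5], [-8.1, 55.6])]
row 230 [(175, 429, [19.7, -45.8], [19.4, 65.5])]
row 250 [(175, 202, [10.2, -46.6], [10.2, -34.6]), (303, 426, [10.1, 10.4], [10.0, 65.3])]
row 270 [(360, 424, [0.3, 36.4], [0.2, 65.5])]
```

In the tool's units: 0.315 m is 0.3938, -0.09 m is -0.1125, -0.963 rad is -0.6131.

step_arm:
  targets: "0 0 -0.05 0 0 0 0.1; 0 0 -0.1125 0 0 0 0.1; 0.3938 -0.1925 -0.1125 0 0 -0.6131 0.1; 0.3938 -0.1925 -0.1125 0 0 -0.6131 0.1; 0.3938 -0.1925 -0.1125 0 0 -0.6131 0.1; 0.3938 -0.1925 -0.1125 0 0 -0.6131 0.1; 0.3938 -0.1925 -0.1125 0 0 -0.6131 0.1; 0.3938 -0.1925 -0.1125 0 0 -0.6131 0.1; 0.3938 -0.1925 -0.1125 0 0 -0.6131 0.1; 0.3938 -0.1925 -0.1125 0 0 -0.6131 0.1; 0.3938 -0.1925 -0.1125 0 0 -0.6131 0.1; 0.3938 -0.1925 -0.1125 0 0 -0.6131 0.1"

```text
time: 16.1
ee_pos: [505.9, 28.9, 112.9]
tcp_rot: [[-0.229, 0.973, -0.0], [0.973, 0.229, -0.001], [-0.001, -0.0, -1.0]]
force: [-0.5, -0.8, -1.4]
grip_width: 0.245
gripper_force: 49.5
```

step_arm:
  targets: "0 0 0 0 0 0 0.1; 0 0 0 0 0 0 0.1"

```text
time: 16.3
ee_pos: [506.0, 28.7, 112.9]
tcp_rot: [[-0.228, 0.974, -0.0], [0.974, 0.228, -0.0], [-0.0, -0.0, -1.0]]
force: [0.2, -0.5, -0.7]
grip_width: 0.245
gripper_force: 49.5
```

```bash
python3 - <<'E'
from te import *
go(*tw(-9.7,51.9),29,103.33)
r=robot.get_image('wrist'); s=robot.state(); pickle.dump((r,s),open('v13.pkl','wb')); cv2.imwrite('pics/w13.png',r['frame'])
te(r,s,s['ee_pos'][2]-24.5+16,(200,240,280,320,360,400),(230,))
go(*tw(-9.7,51.9),29,103.33)
E
```

```text
t 16.3 at [506.   28.7 112.9] yaw 103.18 | shift m [0.0005 0.0011 0.0839] wz -0.0025 F [ 0.2 -0.5 -0.7] grip 0.245
col 200 []
col 240 []
col 280 [(218, 230, [25.3, 0.1], [19.8, 0.1]), (321, 330, [-25.8, 0.1], [-30.7, 0.1])]
col 320 [(218, 259, [25.3, 17.5], [6.0, 18.1])]
col 360 [(218, 240, [25.2, 34.8], [15.1, 35.5]), (245, 256, [12.7, 35.6], [7.4, 35.9]), (286, 298, [-7.5, 36.9], [-13.7, 37.2])]
col 400 [(218, 287, [25.2, 52.2], [-8.0, 55.3])]
row 230 [(283, 429, [19.5, 1.2], [19.5, 65.2])]
t 16.35 at [506.   28.9 112.9] yaw 103.21 | shift m [0.0002 0.001  0.0839] wz -0.0021 F [ 0.2 -0.4 -1.9] grip 0.247
```

In the tool's units: 0.085 m is 0.1063, 0.001 m is 0.0013, -0.002 rad is -0.0013.

step_arm:
  targets: "0.0004 0.0013 0.05 0 0 -0.0013 0.1; 0.0004 0.0013 0.07 0 0 -0.0013 0.1; 0.0004 0.0013 0.08 0 0 -0.0013 0.1; 0.0004 0.0013 0.0875 0 0 -0.0013 0.1; 0.0004 0.0013 0.095 0 0 -0.0013 0.1; 0.0004 0.0013 0.1013 0 0 -0.0013 0.1; 0.0004 0.0013 0.105 0 0 -0.0013 0.1; 0.0004 0.0013 0.1063 0 0 -0.0013 0.1; 0.0004 0.0013 0.1063 0 0 -0.0013 0.1"

```text
time: 17.25
ee_pos: [507.3, 30.5, 29.4]
tcp_rot: [[-0.232, 0.973, 0.0], [0.973, 0.232, -0.001], [-0.001, 0.0, -1.0]]
force: [-9.4, -0.7, 18.4]
grip_width: 0.247
gripper_force: 52.1
```

```bash
python3 - <<'E'
from te import *
go(*tw(-9.7,51.9),29,103.33)
E
```

```text
t 17.25 at [507.3  30.5  29.4] yaw 103.43 | shift m [-0.001  -0.0006  0.0004] wz 0.0018 F [-9.4 -0.7 18.4] grip 0.247
```

In the tool's units: -0.15 m is -0.1875, -0.13 m is -0.1625.

step_arm:
  targets: "0 0 -0.0025 0 0 0 0.1; 0 0 -0.0025 0 0 0 0.45; 0 0 -0.0025 0 0 0 0.45; 0 0 -0.0025 0 0 0 0.45; 0 0 -0.0025 0 0 0 0.45; 0 0 -0.05 0 0 0 0.45; 0 0 -0.1 0 0 0 0.45; -0.0625 0 -0.1625 0 0 0 0.45; -0.1 0 -0.1875 0 0 0 0.45; -0.1 0 -0.1875 0 0 0 0.45; -0.1 0 -0.1875 0 0 0 0.45; -0.1 0 -0.1875 0 0 0 0.45"

```text
time: 18.45
ee_pos: [524.9, -46.1, 176.8]
tcp_rot: [[-0.233, 0.972, -0.001], [0.972, 0.233, 0.001], [0.001, -0.001, -1.0]]
force: [-0.3, 0.5, -0.6]
grip_width: 0.453
gripper_force: 0.0
```

```bash
python3 - <<'E'
from te import *
r=robot.get_image('wrist'); s=robot.state(); pickle.dump((r,s),open('v14.pkl','wb')); cv2.imwrite('pics/w14.png',r['frame'])
a=np.radians(T[2]); Rt=np.array([[np.cos(a),np.sin(a)],[-np.sin(a),np.cos(a)]])
for n,c,y in (('big',(0,40),0),('long',(42,-19.6),90),('short',(-.2,-.3),90)):
    p,e=topfit(r,n,(*tw(*c),T[2]+y),5); print(n,(Rt@(p[:2]-np.array(T[:2]))).round(1),p[2]-T[2]-y,e)
# next: small L pickup: yaw -41 -> pull
b=np.radians(-41); print('small pull',450.5+(-14*np.cos(b)+14*np.sin(b)),226.6+(-14*np.sin(b)-14*np.cos(b)))
go(0,0,0,0)
E
```

```text
big [ 0.9 40.2] 0.08000000000000007 0.13
long [ 42.  -19.8] 0.269999999999996 0.261
short [-0.4 -0.1] -0.1700000000000017 0.491
small pull 430.7492394710141 225.2188922827483
t 18.5 at [524.7 -45.8 176.6] yaw 103.54 | shift m [ 0.1671 -0.4991  0.1777] wz 1.807 F [-0.5 -0.4  0.1] grip 0.449
```

In the tool's units: 0.25 m is 0.3125, -0.054 m is -0.0675, 0.952 rad is 0.6061.

step_arm:
  targets: "0.3125 -0.0675 -0.0163 0 0 0.6061 0.55; 0.3125 -0.0675 -0.0163 0 0 0.6061 0.55; 0.3125 -0.0675 -0.0163 0 0 0.6061 0.55; 0.3125 -0.0675 -0.0163 0 0 0.6061 0.55; 0.3125 -0.0675 -0.0163 0 0 0.6061 0.55; 0.3125 -0.0675 -0.0163 0 0 0.6061 0.55; 0.3125 -0.0675 -0.0163 0 0 0.6061 0.55; 0.3125 -0.0675 -0.0163 0 0 0.6061 0.55; 0.3125 -0.0675 -0.0163 0 0 0.6061 0.55; 0.3125 -0.0675 -0.0163 0 0 0.6061 0.55"

```text
time: 19.5
ee_pos: [414.7, 183.1, 190.4]
tcp_rot: [[0.656, 0.755, -0.001], [0.755, -0.656, -0.0], [-0.001, -0.001, -1.0]]
force: [0.2, 0.6, 0.3]
grip_width: 0.553
gripper_force: 0.0
```

```bash
python3 - <<'E'
from te import *
r=robot.get_image('wrist'); s=robot.state(); pickle.dump((r,s),open('v15.pkl','wb')); cv2.imwrite('pics/w15.png',r['frame'])
p,e=topfit(r,'small',(450.5,226.6,-41)); print(p,e)
b=np.radians(p[2]); x,y=p[0]-14*np.cos(b)+14*np.sin(b),p[1]-14*np.sin(b)-14*np.cos(b); print(x,y)
go(x,y,23,p[2]+90)
E
```

```text
[449.15 228.7  -40.14] 0.051
429.4221937192904 227.02260340086298
t 19.55 at [414.8 183.1 190.5] yaw 48.96 | shift m [ 0.0428 -0.0178  0.1675] wz -0.0157 F [0.1 0.4 0.4] grip 0.551
```

In the tool's units: 0.167 m is 0.2088, 0.15 m is 0.1875, -0.016 rad is -0.0102.

step_arm:
  targets: "0.0538 -0.0225 0.0375 0 0 -0.0102 0.55; 0.0538 -0.0225 0.1 0 0 -0.0102 0.55; 0.0538 -0.0225 0.15 0 0 -0.0102 0.55; 0.0538 -0.0225 0.1875 0 0 -0.0102 0.55; 0.0538 -0.0225 0.2088 0 0 -0.0102 0.55; 0.0538 -0.0225 0.2088 0 0 -0.0102 0.55; 0.0538 -0.0225 0.2088 0 0 -0.0102 0.55; 0.0538 -0.0225 0.2088 0 0 -0.0102 0.1; 0.0538 -0.0225 0.2088 0 0 -0.0102 0.1; 0.0538 -0.0225 0.2088 0 0 -0.0102 0.1; 0.0538 -0.0225 0.2088 0 0 -0.0102 0.1; 0.0538 -0.0225 0.2088 0 0 -0.0102 0.1"

```text
time: 20.75
ee_pos: [430.8, 227.9, 25.3]
tcp_rot: [[0.646, 0.764, 0.003], [0.764, -0.646, 0.0], [0.002, 0.002, -1.0]]
force: [-1.0, -1.0, 7.7]
grip_width: 0.242
gripper_force: 49.9
```

```bash
python3 - <<'E'
from te import *
r=robot.get_image('wrist'); s=robot.state(); pickle.dump((r,s),open('v16.pkl','wb')); cv2.imwrite('pics/w16.png',r['frame'])
te(r,s,16,(210,230,260,300,340,380),(150,170,190,210,230,250,270))
go(0,0,0,0)
E
```

```text
col 210 []
col 230 [(162, 246, [49.5, -20.5], [12.0, -21.9])]
col 260 [(162, 250, [49.5, -8.0], [10.1, -8.6])]
col 300 [(163, 253, [49.1, 8.7], [8.6, 9.4])]
col 340 [(251, 265, [9.5, 27.3], [2.7, 27.6])]
col 380 [(251, 280, [9.5, 45.2], [-4.8, 46.3])]
row 150 []
row 170 [(226, 305, [46.0, -22.5], [45.9, 10.7])]
row 190 [(227, 304, [37.4, -22.5], [37.3, 10.4])]
row 210 [(227, 304, [28.5, -22.8], [28.4, 10.6])]
row 230 [(228, 303, [19.3, -22.8], [19.3, 10.3])]
row 250 [(263, 303, [9.9, -7.5], [9.8, 10.5])]
row 270 [(360, 389, [-0.0, 36.6], [-0.0, 49.9])]
t 20.8 at [430.8 227.9  25.2] yaw 49.79 | shift m [-0.4522 -0.1819  0.0241] wz 0.869 F [-0.4 -2.4  7.7] grip 0.247
```

In the tool's units: 0.256 m is 0.32, -0.184 m is -0.23, -0.934 rad is -0.5946.

step_arm:
  targets: "0 0 -0.05 0 0 0 0.1; 0 0 -0.1125 0 0 0 0.1; -0.23 0.32 -0.1125 0 0 -0.5946 0.1; -0.23 0.32 -0.1125 0 0 -0.5946 0.1; -0.23 0.32 -0.1125 0 0 -0.5946 0.1; -0.23 0.32 -0.1125 0 0 -0.5946 0.1; -0.23 0.32 -0.1125 0 0 -0.5946 0.1; -0.23 0.32 -0.1125 0 0 -0.5946 0.1; -0.23 0.32 -0.1125 0 0 -0.5946 0.1; -0.23 0.32 -0.1125 0 0 -0.5946 0.1; -0.23 0.32 -0.1125 0 0 -0.5946 0.1; -0.23 0.32 -0.1125 0 0 -0.5946 0.1"

```text
time: 22.0
ee_pos: [506.3, -76.9, 114.1]
tcp_rot: [[-0.23, 0.973, 0.0], [0.973, 0.23, 0.001], [0.0, 0.0, -1.0]]
force: [0.5, 1.4, -0.3]
grip_width: 0.243
gripper_force: 49.4
```

step_arm:
  targets: "0 0 0 0 0 0 0.1; 0 0 0 0 0 0 0.1"

```text
time: 22.2
ee_pos: [506.4, -76.6, 114.0]
tcp_rot: [[-0.232, 0.973, 0.0], [0.973, 0.232, -0.0], [-0.0, 0.0, -1.0]]
force: [0.2, 0.1, -1.1]
grip_width: 0.247
gripper_force: 49.4
```

```bash
python3 - <<'E'
from te import *
r=robot.get_image('wrist'); s=robot.state(); cv2.imwrite('pics/w17.png',r['frame'])
te(r,s,s['ee_pos'][2]-25.2+16,(240,260,300),(190,))
go(*tw(-33.9,-52.4),30,103.33)
E
```

```text
col 240 [(162, 191, [50.0, -16.5], [37.6, -16.8])]
col 260 [(5, 135, [108.3, -7.2], [61.0, -8.0]), (161, 234, [50.4, -8.1], [18.2, -8.6]), (300, 315, [-14.6, -9.1], [-22.5, -9.2])]
col 300 [(5, 43, [108.3, 7.6], [95.4, 7.8]), (162, 251, [50.0, 8.6], [10.1, 9.2]), (281, 303, [-4.8, 9.4], [-16.2, 9.6])]
row 190 [(239, 304, [37.8, -17.5], [37.8, 10.2]), (306, 357, [37.8, 11.1], [37.8, 32.9]), (370, 387, [37.8, 38.4], [37.8, 45.7]), (393, 429, [37.8, 48.2], [37.8, 63.6])]
t 22.25 at [506.4 -76.9 114. ] yaw 103.41 | shift m [-0.001   0.0008  0.084 ] wz 0.0014 F [ 0.4 -0.6 -1. ] grip 0.241
```

In the tool's units: 0.085 m is 0.1063, 0.084 m is 0.105, 0.0014 rad is 0.0009.

step_arm:
  targets: "-0.0016 0.0013 0.05 0 0 0.0009 0.1; -0.0016 0.0013 0.07 0 0 0.0009 0.1; -0.0016 0.0013 0.08 0 0 0.0009 0.1; -0.0016 0.0013 0.0875 0 0 0.0009 0.1; -0.0016 0.0013 0.095 0 0 0.0009 0.1; -0.0016 0.0013 0.1013 0 0 0.0009 0.1; -0.0016 0.0013 0.105 0 0 0.0009 0.1; -0.0016 0.0013 0.1063 0 0 0.0009 0.1; -0.0016 0.0013 0.1063 0 0 0.0009 0.1"

```text
time: 23.15
ee_pos: [507.9, -79.3, 30.2]
tcp_rot: [[-0.229, 0.973, 0.0], [0.973, 0.229, -0.001], [-0.001, -0.0, -1.0]]
force: [-7.7, 0.2, 15.1]
grip_width: 0.246
gripper_force: 51.6
```

```bash
python3 - <<'E'
from te import *
go(*tw(-33.9,-52.8),30,103.33)
E
```

```text
t 23.15 at [507.9 -79.3  30.2] yaw 103.23 | shift m [ 0.0013 -0.0001  0.0002] wz -0.0017 F [-7.7  0.2 15.1] grip 0.246
```

The TCP is at z 30.2 with about 15 N, the same as the earlier floor contacts. I'll release, rise and take a final check.

In the tool's units: -0.17 m is -0.2125, -0.13 m is -0.1625.

step_arm:
  targets: "0 0 -0.0025 0 0 0 0.1; 0 0 -0.0025 0 0 0 0.45; 0 0 -0.0025 0 0 0 0.45; 0 0 -0.0025 0 0 0 0.45; 0 0 -0.0025 0 0 0 0.45; 0 0 -0.05 0 0 0 0.45; 0 0 -0.1 0 0 0 0.45; -0.0375 0 -0.1625 0 0 0 0.45; -0.0375 0 -0.2125 0 0 0 0.45; -0.0375 0 -0.2125 0 0 0 0.45; -0.0375 0 -0.2125 0 0 0 0.45; -0.0375 0 -0.2125 0 0 0 0.45"

```text
time: 24.35
ee_pos: [513.9, -108.2, 197.7]
tcp_rot: [[-0.229, 0.973, -0.002], [0.973, 0.229, 0.0], [0.001, -0.002, -1.0]]
force: [-1.1, 0.7, -0.1]
grip_width: 0.451
gripper_force: 0.0
```

```bash
python3 - <<'E'
from te import *
r=robot.get_image('wrist'); s=robot.state(); print(s['time'],s['force'].round(1),s['ee_pos'].round(0)); cv2.imwrite('pics/final.png',cv2.resize(r['frame'],(800,600),interpolation=cv2.INTER_CUBIC))
a=np.radians(T[2]); Rt=np.array([[np.cos(a),np.sin(a)],[-np.sin(a),np.cos(a)]])
for n,c,y in (('big',(0.9,40.2),0),('small',(-20,-40),0),('long',(42,-19.6),90),('short',(-.2,-.3),90)):
    p,e=topfit(r,n,(*tw(*c),T[2]+y),5); print(n,(Rt@(p[:2]-np.array(T[:2]))).round(1),(p[2]-T[2]-y).round(2),e)
E
```

```text
24.4 [-0.2  0.7  0. ] [ 514. -108.  197.]
big [ 0.6 40.8] 0.03 0.23
small [-19.7 -41.5] 0.52 0.305
long [ 41.9 -20.1] 0.27 0.344
short [-0.4 -0.6] 0.3 0.621
```

View pics/final.png

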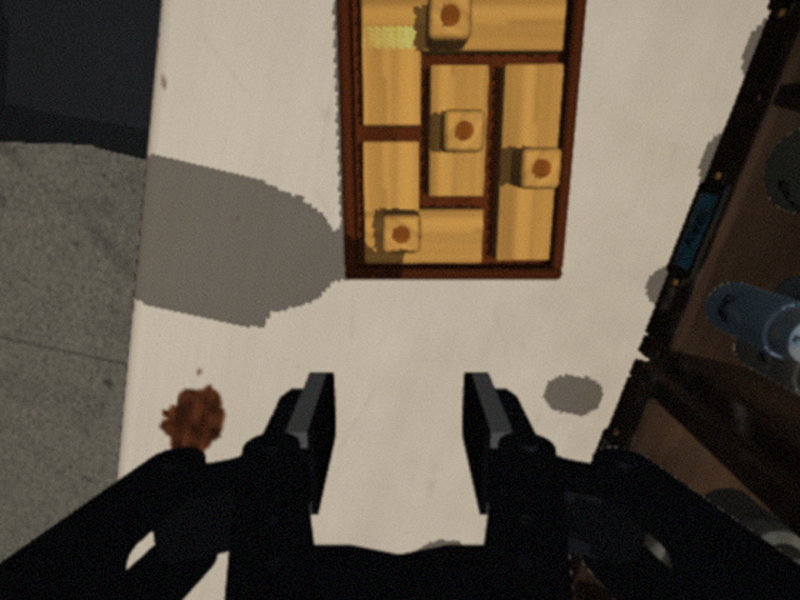

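All four stamps lie inside the tray walls with gaps between them (pulls at (449,15), (464,130), (541,168) and (401,233)), flat and released. I'm handing in.

```bash
python3 -c "
from rig import robot
print(robot.hand_in())"
```

```text
the job is handed in; nothing more can be done
None
```

All four stamps are flat in the tray with pulls up and released; the mug and bottles were not touched, and I handed the job in at about 24 s on the robot's clock, with no verdict returned.

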